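# Lock out the drip shelf and stagger the trays on it

### The arm

A 6-joint arm with a two-finger parallel gripper is mounted at the origin on the work surface. World frame = base frame: x ahead of the robot, y to its left, z up, the work surface at z = 0. Lengths are in m, angles in rad, forces in N, time in s.
With the tool pointing down it reaches from about 0.225 to 0.875 m from the base axis. Payload 3.4 kg.
Tool frame: the origin (TCP) lies at the very end of the fingers, on their centre line; the grasp point (between the pads) lies 19 mm behind it; x points along the fingers, z is the direction in which the jaws open and shut, and the axes are right-handed (so a half turn about x gives the same grasp; the last joint's range is limited). The gripper opens to 85 mm and grips with 20 to 120 N. Pads are 22 mm wide; open, the fingers measure 114 mm over their backs; the gripper's body (76 mm by 85 mm) begins 54 mm behind the grasp point. The pads swing forward as they close: fully open they stand 13 mm farther back than shut.
Start: joints at [1.195, 0.276, 1.505, -0, 1.361, -0.121], TCP at [0.145, 0.556, 0.201] pointing down, gripper open.
Joint ranges: [-2.89, 2.89], [-0.75, 2.08], [0.22, 2.7], [-1.18, 4.32], [0.11, 2.71], [-2.7, 2.7]. Speed limits (rad/s): [2.57, 2.57, 3.14, 3.14, 3.14, 3.14].

### API

Orientations are given as a unit quaternion [w, x, y, z].
In Python, from rig import manip, viewer, finder gives the robot as it stands.
- The arm moves only by the tool move_arm, never from a script. Its argument "rows" is a list of rows, each a list of 3 entries, a list of its own where there are three numbers: the shift along the tool's x, y, z in mm, then the turn about the tool's x in rad, then the finger opening in mm, from 0 to 85.4. A call has 1 to 8 rows; each row is the pose to reach, as a shift and turn from the pose measured when the call began, along the tool's axes at that moment; what a row does not reach only later rows make up. A row lasts 1/12 s, in which the tool goes at most 41.7 mm and 7.16 degrees, less where a joint would pass 70% of its speed; a pose out of reach is approached as far as the arm can. A call with a gripper value outside its range is refused whole. The fingers move at their own pace and stop on an object; "force" is the grip in N (left out, the last holds). Time passes only in rows, so rows that repeat a pose let the fingers close. It gives the time, the measured TCP pose, the force and the opening at its end, in the units of the state.
- manip.get_state(): the state, without advancing time (a new reading comes with each control period).
- viewer.get_image(name): name is "side" or "top"; returns the picture (420x560x3 uint8, red, green, blue); there is no depth.
- viewer.get_calibration(name): a dict with "mtx" (3x3 intrinsics, pixels), "k1" (the pictures are not rectified: a ray, as slopes to the right and down, at radius r is drawn at 1 + k1 r^2 times it, then the intrinsics apply), "R" (3x3) and "t" (3): a world point X has camera coordinates R X + t. Camera axes: x right, y down, z forward; pixel columns grow to the right and rows downward; lengths in m; the calibration is good to about 2 mm. A picture is of the moment at which its call begins. get_calibration takes no time and is no camera call.
- manip.sign_off(): hands the job in, once; it reports no verdict.
Trained networks look in the newest picture that a camera, given by its name, has taken for a name from the list of things; names that differ only in an ending like _2 or _b are one class to them, and where a whole thing is asked for, a point or a joint stands for the part that bears it (a point fixed in the world has none). Each returns a list of dicts, best first, with "score" (0 to 1); they miss things now and then, are a little off and sometimes report something else, mostly with a low value. They report only what shows in the picture. A call takes as long as a camera call. They do not tell look-alikes from the thing itself.
- finder.look_for(target, camera): "centre" ([column, row] in pixels, amid what is visible of it).
- finder.trace(target, camera): "mask" (420x560 bool, what is visible of it) and "centre" ([column, row] in pixels, amid what is visible of it).
The state is a dict: "clock": time; "qpos": joint angles; "qd": joint speeds; "effort": joint torques, N m; "position": TCP position; "ee_rot": TCP orientation; "contact_force": force on the tool from outside, world axes, zero at the start; "moment": the same for the moment, N m; "width": finger opening in m.
Only numpy, scipy, OpenCV 4.12 (cv2) and the standard library are available. Lean on these libraries where they do the work, as an engineer would, in place of code of your own. Each camera call takes 0.05 s, during which the arm holds its last target.

### The job

Pull the drip shelf out of its housing by its bar until the lock button clicks up through the roof, then lay the drain block in the recess of the shelf and press it down flush. Then pile all the white trays upright and lengthways on the shelf, staggered so that air gets in: the lowest with its end level with the shelf's front edge (the bar end), the next resting on its lip but set about 30 mm back towards the housing, the third straight above the first, and so on. Do not disturb the bottle, jar and pot.

Things in the scene. Friction and masses are not known exactly. Their poses are not given: they have to be found in the camera images.
- shelf (a joint): How far the drip shelf is pulled out of its housing, in m: 0 fully in, stop at 0.152. It slides level (about 3 N of friction) towards -x of point shelf_top, towards the robot, and stays where it is left. Once the lock button is out it cannot go back in past 0.146.
- shelf_top (a point): Centre of the recess's mouth, level with the flat shelf top, 40 mm above the worktop; z up, -x the way the shelf is pulled. Aluminium shelf, 84 mm wide (y), front edge 75 mm from here towards -x. Pulled out, its exposed part is 150 mm long with this point in the middle; pushed in, it is under the housing's roof.
- gasket (a joint): Stiff rubber pad on the floor of the recess: how far it is pressed down, 0 to 0.006 m. The recess is 85 x 45 mm (x, y of shelf_top). At 0 the pad's top is 18 mm below the shelf top; a push of 6 to 8 N drives it down 6 mm, and it stays down.
- housing: Low steel box, fixed, into which the shelf slides: 215 mm long (x), 100 mm wide (y), roof 50 mm above the worktop. Origin on the worktop at the middle of its open front edge; x points away from the opening. Its axes are parallel to those of shelf_top.
- shelf_bar (a point): Middle of the shelf's pull bar, 45 mm above the worktop: an upright dark flat bar 12 mm thick (x), 76 mm long (y), from 26 to 60 mm above the worktop, on two arms at y = +-34 mm (tops at 36 mm). 46 mm of free space lies between it and the shelf's front edge; it can be pinched from above, fingers closing along x. Axes as shelf_top.
- lock_button (a joint): Height of the spring lock button, in m: about 0 while the housing's roof holds it down; with the shelf pulled to 0.147 or further it springs up through the slot in the roof to 0.012 to 0.013 and locks the shelf. A dark steel pin 14 mm across; clicked out, it stands about 9 mm above the roof, 40 mm behind the housing's front edge.
- block_mid (a point): Centre of the drain block: loose black plastic, 80 x 40 x 24 mm (x, y, z), shallow lines across its top, about 80 g, flat on the worktop at first. Its long axis (x) goes along the recess's long axis, either way round. Laid in the recess it stands 6 mm proud on the pad; pushed down it is flush with the shelf top.
- tray1_mid (a point): Centre (half-way up) of a loose white plastic tray, open at the top, 120 x 60 x 36 mm outside (x, y, z; z up), straight walls 3 mm thick with an inward lip 10 mm wide and 5 mm thick all round the top. About 120 g. It starts upright on the worktop. All trays are alike; three to five of them are there (an absent one reads None).
- tray2_mid (a point): Centre (half-way up) of a loose white plastic tray, open at the top, 120 x 60 x 36 mm outside (x, y, z; z up), straight walls 3 mm thick with an inward lip 10 mm wide and 5 mm thick all round the top. About 120 g. It starts upright on the worktop. All trays are alike; three to five of them are there (an absent one reads None).
- tray3_mid (a point): Centre (half-way up) of a loose white plastic tray, open at the top, 120 x 60 x 36 mm outside (x, y, z; z up), straight walls 3 mm thick with an inward lip 10 mm wide and 5 mm thick all round the top. About 120 g. It starts upright on the worktop. All trays are alike; three to five of them are there (an absent one reads None).
- tray4_mid (a point): Centre (half-way up) of a loose white plastic tray, open at the top, 120 x 60 x 36 mm outside (x, y, z; z up), straight walls 3 mm thick with an inward lip 10 mm wide and 5 mm thick all round the top. About 120 g. It starts upright on the worktop. All trays are alike; three to five of them are there (an absent one reads None).
- tray5_mid (a point): Centre (half-way up) of a loose white plastic tray, open at the top, 120 x 60 x 36 mm outside (x, y, z; z up), straight walls 3 mm thick with an inward lip 10 mm wide and 5 mm thick all round the top. About 120 g. It starts upright on the worktop. All trays are alike; three to five of them are there (an absent one reads None).
- sauce_bottle: Bystander: a filled bottle, 54 mm across and 160 mm high, standing on the worktop; origin at the centre of its underside.
- spice_jar: Bystander: a brown jar with a lid, 64 mm across and 90 mm high, standing on the worktop; origin at the centre of its underside.
- steel_pot: Bystander: a small open steel pot, 100 mm across and 80 mm high, standing on the worktop; origin at the centre of its underside.
Not all that is in view belongs to the job. What is shaped like the part that bears tray5_mid but pink or purple is not meant.

How it is judged:
On the way, in this order (a step that is already met when the one before it is completed fails the run):
1. the shelf is pulled out and its lock button has clicked up (value of joint shelf between 0.142 and 0.16 m and value of joint lock_button above 0.009 m), for 0.2 s.
2. the drain block is pressed flush into the recess of the locked shelf (all of step 1 and x of block_mid in the frame of shelf_top between -0.006 and 0.006 m and y of block_mid in the frame of shelf_top between -0.006 and 0.006 m and z of block_mid in the frame of shelf_top between -0.015 and -0.0095 m and angle between the x axis of block_mid and the x axis of shelf_top, either way round below 0.12 rad and angle between the z axis of block_mid and the z axis of shelf_top, either way round below 0.06 rad), for 0.2 s.
At the end, for the whole second after the job is handed in: Shelf out, button up; block flush (2.5 mm) and square; trays upright in one pile, within 0.2 rad of the shelf and 14 mm sideways of its middle, 4 to 26 mm (ideal 15) lengthways off the recess centre: 1st, 3rd, 5th from the bottom towards the bar, 2nd, 4th towards the housing; at rest (all of step 2 and angle between each of tray1_mid, tray2_mid, tray3_mid, tray4_mid, tray5_mid's own z axis and vertical below 0.1 rad and angle between the x axis of each of tray1_mid, tray2_mid, tray3_mid, tray4_mid, tray5_mid and the x axis of shelf_top, either way round below 0.2 rad and y of tray1_mid in the frame of shelf_top between -0.014 and 0.014 m and ((x of tray1_mid in the frame of shelf_top between -0.026 and -0.004 m and z of tray1_mid in the frame of shelf_top between 0.012 and 0.025 m) or (x of tray1_mid in the frame of shelf_top between 0.004 and 0.026 m and z of tray1_mid in the frame of shelf_top between 0.048 and 0.061 m) or (x of tray1_mid in the frame of shelf_top between -0.026 and -0.004 m and z of tray1_mid in the frame of shelf_top between 0.084 and 0.097 m) or (x of tray1_mid in the frame of shelf_top between 0.004 and 0.026 m and z of tray1_mid in the frame of shelf_top between 0.12 and 0.133 m) or (x of tray1_mid in the frame of shelf_top between -0.026 and -0.004 m and z of tray1_mid in the frame of shelf_top between 0.156 and 0.169 m)) and y of tray2_mid in the frame of shelf_top between -0.014 and 0.014 m and ((x of tray2_mid in the frame of shelf_top between -0.026 and -0.004 m and z of tray2_mid in the frame of shelf_top between 0.012 and 0.025 m) or (x of tray2_mid in the frame of shelf_top between 0.004 and 0.026 m and z of tray2_mid in the frame of shelf_top between 0.048 and 0.061 m) or (x of tray2_mid in the frame of shelf_top between -0.026 and -0.004 m and z of tray2_mid in the frame of shelf_top between 0.084 and 0.097 m) or (x of tray2_mid in the frame of shelf_top between 0.004 and 0.026 m and z of tray2_mid in the frame of shelf_top between 0.12 and 0.133 m) or (x of tray2_mid in the frame of shelf_top between -0.026 and -0.004 m and z of tray2_mid in the frame of shelf_top between 0.156 and 0.169 m)) and y of tray3_mid in the frame of shelf_top between -0.014 and 0.014 m and ((x of tray3_mid in the frame of shelf_top between -0.026 and -0.004 m and z of tray3_mid in the frame of shelf_top between 0.012 and 0.025 m) or (x of tray3_mid in the frame of shelf_top between 0.004 and 0.026 m and z of tray3_mid in the frame of shelf_top between 0.048 and 0.061 m) or (x of tray3_mid in the frame of shelf_top between -0.026 and -0.004 m and z of tray3_mid in the frame of shelf_top between 0.084 and 0.097 m) or (x of tray3_mid in the frame of shelf_top between 0.004 and 0.026 m and z of tray3_mid in the frame of shelf_top between 0.12 and 0.133 m) or (x of tray3_mid in the frame of shelf_top between -0.026 and -0.004 m and z of tray3_mid in the frame of shelf_top between 0.156 and 0.169 m)) and y of tray4_mid in the frame of shelf_top between -0.014 and 0.014 m and ((x of tray4_mid in the frame of shelf_top between -0.026 and -0.004 m and z of tray4_mid in the frame of shelf_top between 0.012 and 0.025 m) or (x of tray4_mid in the frame of shelf_top between 0.004 and 0.026 m and z of tray4_mid in the frame of shelf_top between 0.048 and 0.061 m) or (x of tray4_mid in the frame of shelf_top between -0.026 and -0.004 m and z of tray4_mid in the frame of shelf_top between 0.084 and 0.097 m) or (x of tray4_mid in the frame of shelf_top between 0.004 and 0.026 m and z of tray4_mid in the frame of shelf_top between 0.12 and 0.133 m) or (x of tray4_mid in the frame of shelf_top between -0.026 and -0.004 m and z of tray4_mid in the frame of shelf_top between 0.156 and 0.169 m)) and y of tray5_mid in the frame of shelf_top between -0.014 and 0.014 m and ((x of tray5_mid in the frame of shelf_top between -0.026 and -0.004 m and z of tray5_mid in the frame of shelf_top between 0.012 and 0.025 m) or (x of tray5_mid in the frame of shelf_top between 0.004 and 0.026 m and z of tray5_mid in the frame of shelf_top between 0.048 and 0.061 m) or (x of tray5_mid in the frame of shelf_top between -0.026 and -0.004 m and z of tray5_mid in the frame of shelf_top between 0.084 and 0.097 m) or (x of tray5_mid in the frame of shelf_top between 0.004 and 0.026 m and z of tray5_mid in the frame of shelf_top between 0.12 and 0.133 m) or (x of tray5_mid in the frame of shelf_top between -0.026 and -0.004 m and z of tray5_mid in the frame of shelf_top between 0.156 and 0.169 m)) and linear speed of each of tray1, tray2, tray3, tray4, tray5, block below 0.02 m/s); the robot touches nothing.
It fails at once if the sauce bottle is shoved or knocked over (distance of sauce_bottle from where it was at the start of the episode above 0.04 m or angle between sauce_bottle's own z axis and vertical above 0.5 rad).
It fails at once if the spice jar is shoved or knocked over (distance of spice_jar from where it was at the start of the episode above 0.04 m or angle between spice_jar's own z axis and vertical above 0.5 rad).
It fails at once if the steel pot is shoved or knocked over (distance of steel_pot from where it was at the start of the episode above 0.04 m or angle between steel_pot's own z axis and vertical above 0.5 rad).
Of tray1, tray2, tray3, tray4, tray5 only 3 to 5 are there at a start; the rules pass over those that are not, and their reading is None.
At some moment in a run one of block may be knocked a few centimetres aside while the robot is not near it.
Once in a run the grip may slacken for a moment while it holds something.
It also fails if it takes over 210 s, if anything falls off the work surface, if the arm or the gripper's body presses on something with over 40 N, if the wrist force passes 120 N, or if a joint passes its speed limit or range.

## Working session

There is one attempt and no reset: what is moved stays moved. The work goes in short steps, Python scripts to look and compute and a tool call to move; the robot and the scene stay as the last step left them, time stands still between calls to the robot, and variables do not carry over. Pictures are saved under pics/ and viewed, and the job is handed in when it is done.

Besides the shell and the picture viewer there is one more tool, called after "Request:" by a JSON object that holds its "name" and its "arguments". move_arm: Moves the arm, as the interface text tells. Its arguments: {"type":"object","properties":{"rows":{"type":"array"},"force":{"type":"number"}},"required":["rows"]}

```bash
ls; mkdir -p pics; python3 - <<'E'
from rig import manip, viewer, finder
import cv2, numpy as np
print(manip.get_state())
for n in ("top","side"):
    im=viewer.get_image(n); cv2.imwrite(f"pics/{n}0.png",im[:,:,::-1])
    print(n,viewer.get_calibration(n))
E
```

```text
pics
{'clock': 0.0, 'qpos': array([ 1.19498871e+00,  2.76594593e-01,  1.50614651e+00, -7.70077734e-06,
        1.36070946e+00, -1.21009634e-01]), 'qd': array([-0.00093248, -0.00044992,  0.00071066, -0.00061152,  0.00176447,
        0.00039804]), 'effort': array([-1.76458718e-03, -4.16787422e+01, -2.45813406e+01, -5.37989345e-04,
        1.12770501e-02, -2.21663532e-05]), 'position': array([0.14472184, 0.55587372, 0.19973467]), 'ee_rot': array([ 0.55891154, -0.43275911,  0.56003765,  0.43208249]), 'contact_force': array([ 0.43430059,  0.44359929, -0.28667032]), 'moment': array([ 7.52860484e-06, -7.89261332e-03, -1.15260432e-02]), 'width': 0.08516116410654659}
top {'mtx': array([[430.80804032,   0.        , 277.8127323 ],
       [  0.        , 430.80804032, 217.30488402],
       [  0.        ,   0.        ,   1.        ]]), 'k1': -0.06524344772842403, 'R': array([[-0.02088961, -0.99977327, -0.00412813],
       [-0.99654583,  0.02115376, -0.08030525],
       [ 0.08037437,  0.00243633, -0.99676177]]), 't': array([-0.05381696,  0.53746101,  1.38216865])}
side {'mtx': array([[492.07821343,   0.        , 287.35501242],
       [  0.        , 492.07821343, 207.19797509],
       [  0.        ,   0.        ,   1.        ]]), 'k1': -0.11801535172745697, 'R': array([[ 9.98470396e-01, -5.52873153e-02, -4.25043878e-04],
       [-2.81306907e-02, -5.01382592e-01, -8.64768270e-01],
       [ 4.75976064e-02,  8.63457474e-01, -5.02170945e-01]]), 't': array([-0.51218483,  0.02620893,  1.48705998])}
```

View pics/top0.png

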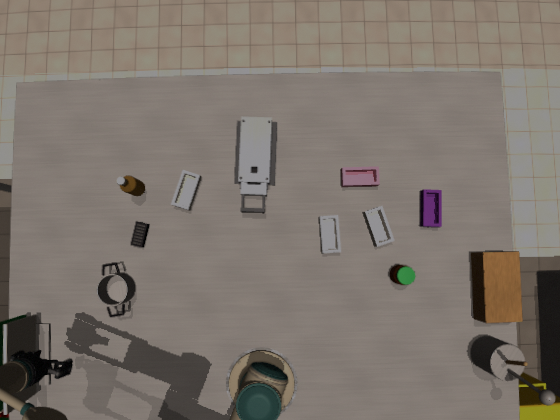

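View pics/side0.png

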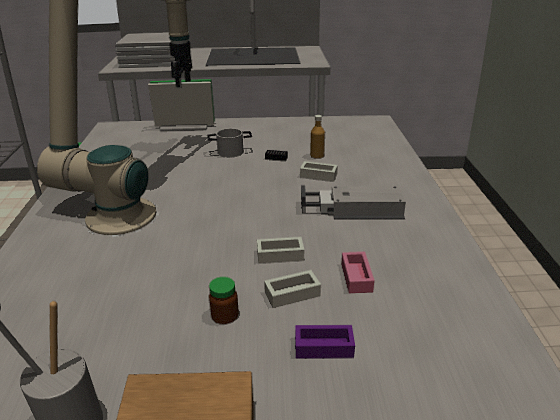

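The top view shows three white trays at about (186,190), (330,235) and (378,226). The shelf bar is at (253,205), the block at (140,235), and the bottle, pot and jar at (133,186), (117,290) and (403,275). The pink and purple ones are look-alikes. Next I'll measure positions.

```bash
cat > h.py <<'E'
from rig import manip, viewer, finder
import cv2, numpy as np
from scipy.spatial.transform import Rotation as Ro
def cal(n):
    c=viewer.get_calibration(n); return c
def undist(n,uv):
    c=cal(n); uv=np.asarray(uv,float).reshape(-1,2); K=c["mtx"]
    d=np.array([c["k1"],0,0,0.])
    return cv2.undistortPoints(uv.reshape(-1,1,2),K,d).reshape(-1,2)
def toplane(n,uv,z):
    c=cal(n); p=undist(n,uv); r=np.c_[p,np.ones(len(p))]@c["R"]  # R^T r
    o=-c["R"].T@c["t"]; s=(z-o[2])/r[:,2]
    return o+r*s[:,None]
def proj(n,X):
    c=cal(n); X=np.asarray(X,float).reshape(-1,3)
    return cv2.projectPoints(X,cv2.Rodrigues(c["R"])[0],c["t"],c["mtx"],np.array([c["k1"],0,0,0.]))[0].reshape(-1,2)
def snap(n,name):
    im=viewer.get_image(n); cv2.imwrite(f"pics/{name}.png",im[:,:,::-1]); return im
def rect(n,mask,z):
    cs,_=cv2.findContours(mask.astype(np.uint8),cv2.RETR_EXTERNAL,cv2.CHAIN_APPROX_NONE)
    c=max(cs,key=cv2.contourArea).reshape(-1,2)
    P=toplane(n,c,z)[:,:2]
    (cx,cy),(w,h),a=cv2.minAreaRect((P*1000).astype(np.float32))
    if w<h: w,h,a=h,w,a+90
    a=(a+90)%180-90
    return np.array([cx,cy,w+3,h+3]),a
def crop(im,cx,cy,r,name,k=8):
    y0,x0=max(0,cy-r),max(0,cx-r)
    c=im[y0:cy+r,x0:cx+r,::-1]; cv2.imwrite(f"pics/{name}.png",cv2.resize(c,None,fx=k,fy=k,interpolation=cv2.INTER_CUBIC))
def pose():
    s=manip.get_state(); q=s["ee_rot"]; R=Ro.from_quat([q[1],q[2],q[3],q[0]]).as_matrix()
    return s,R
def show():
    s,R=pose(); z=R[:,2]
    print("t%.2f"%s["clock"],"tcp",(s["position"]*1000).round(1),"jaw yaw",round(np.degrees(np.arctan2(z[1],z[0])),2),"down",R[:,0].round(3),"F",s["contact_force"].round(1),"M",s["moment"].round(2),"w",round(s["width"]*1000,1),"q6",s["qpos"].round(2))
def goal(x,y,z,yaw):
    """mm, jaw direction yaw in deg; prints tool shift, turn"""
    s,R=pose(); d=R.T@(np.array([x,y,z])-s["position"]*1000)
    zc=R[:,2]; cur=np.degrees(np.arctan2(zc[1],zc[0]))
    t=(yaw-cur+90)%180-90
    # tool x down: +turn about x turns yaw negative
    print("shift",d.round(1),"turn",round(np.radians(-t),3),"alt",round(np.radians(-t)-np.sign(-t)*np.pi,3))
E
python3 - <<'E'
from h import *
show()
im=snap("top","top1")
for t,z in (("tray1_mid",.036),("block_mid",.024),("housing",.05),("shelf_bar",.06)):
    for d in finder.trace(t,"top"):
        print(t,round(d["score"],2),np.round(d["centre"]),*rect("top",d["mask"],z))
for t,z in (("sauce_bottle",0.1),("spice_jar",.09),("steel_pot",.08)):
    for d in finder.look_for(t,"top")[:2]:
        print(t,round(d["score"],2),toplane("top",d["centre"],z))
im2=snap("side","side1")
for d in finder.look_for("tray1_mid","side"): print(d, toplane("side",d["centre"],.02))
crop(im,255,170,60,"c1",6)
E
```

```text
t0.10 tcp [144.7 556.  199.8] jaw yaw 75.4 down [-0.001 -0.002 -1.   ] F [ 0.2  0.8 -0. ] M [-0.04  0.02  0.  ] w 85.8 q6 [ 1.2   0.28  1.51  0.    1.36 -0.12]
tray1_mid 0.68 [185. 190.] [631.65264893 229.81216431 122.39622498  70.71718597] -18.524276733398438
block_mid 0.78 [141. 232.] [492.53652954 389.03210449  86.65047455  56.80669403] -15.432090759277344
shelf_bar 0.56 [252. 194.] [599.67651367   9.49058914  99.20333099  92.4553299 ] -1.280120849609375
shelf_bar 0.5 [183. 190.] [626.55371094 225.11700439 118.67108917  70.52626801] -19.821128845214844
sauce_bottle 0.61 [[0.64550119 0.38829468 0.1       ]]
spice_jar 0.62 [[ 0.35465842 -0.44281091  0.09      ]]
steel_pot 0.81 [[0.32896927 0.44198083 0.08      ]]
steel_pot 0.4 [[ 0.49529256 -0.38266826  0.08      ]]
{'centre': [315.4, 168.7], 'score': 0.66} [[0.62547553 0.2520631  0.02      ]]
```

```bash
python3 - <<'E'
from h import *
im=cv2.imread("pics/top1.png")[:,:,::-1]
crop(im,160,215,60,"c2",6)
crop(im,355,225,60,"c3",6)
E
```

```text
(no output)
```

View pics/c1.png

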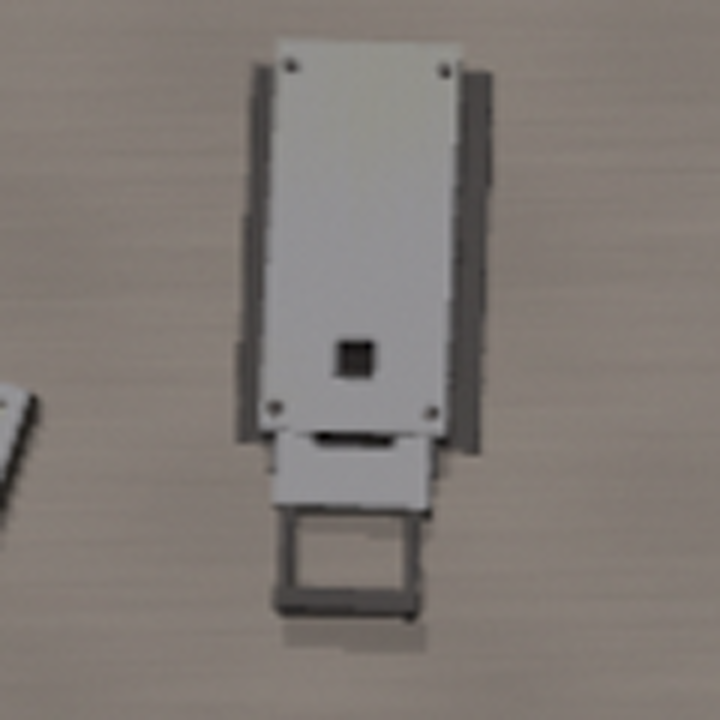

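View pics/c2.png

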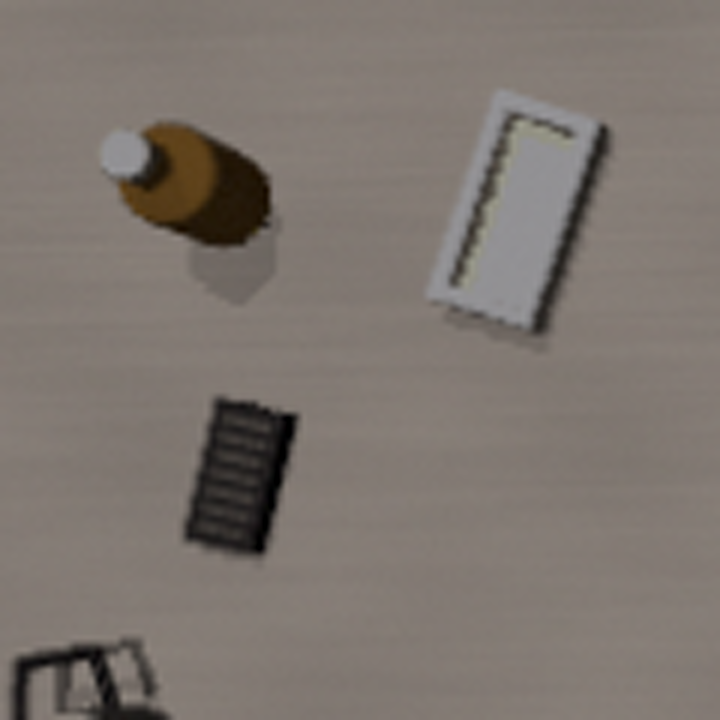

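View pics/c3.png

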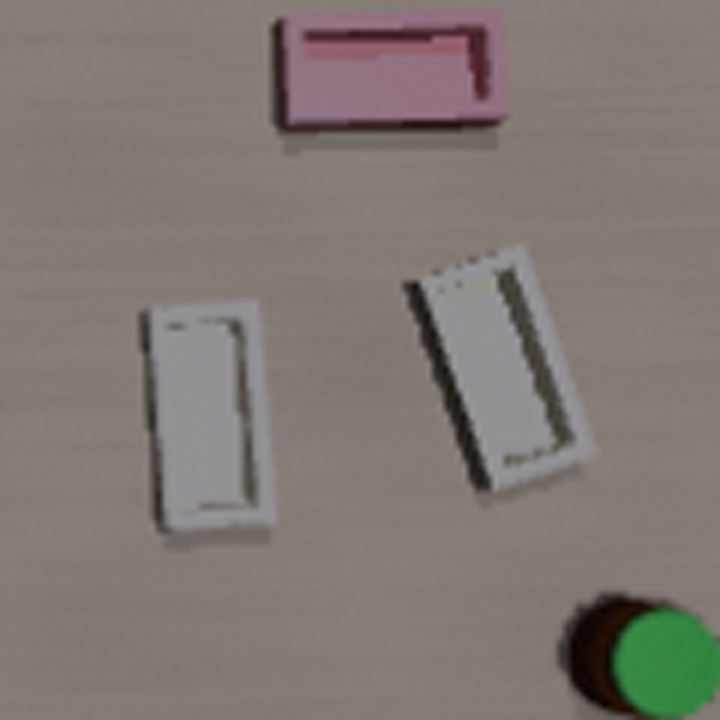

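```bash
cat >> h.py <<'E'
from scipy.optimize import least_squares
def fitrect(n,corners,L,W,z,x0,fixyaw=None):
    """corners px in order; model order: (+,+),(+,-),(-,-),(-,+) in x,y. returns x,y(mm),yaw deg"""
    cor=np.asarray(corners,float)
    m=np.array([[1,1],[1,-1],[-1,-1],[-1,1]])*[L/2,W/2]
    def pts(p):
        a=np.radians(p[2]); Rm=np.array([[np.cos(a),-np.sin(a)],[np.sin(a),np.cos(a)]])
        return np.c_[m@Rm.T+p[:2],np.full(4,z)]/1000
    f=lambda p:(proj(n,pts(p))-cor).ravel()
    r=least_squares(f,x0)
    return r.x,np.abs(r.fun).max(),r.fun.reshape(-1,2)
def boxpts(x,y,yaw,L,W,z0,z1):
    a=np.radians(yaw);Rm=np.array([[np.cos(a),-np.sin(a)],[np.sin(a),np.cos(a)]])
    m=np.array([[1,1],[1,-1],[-1,-1],[-1,1]])*[L/2,W/2]
    b=m@Rm.T+[x,y]
    return np.r_[np.c_[b,np.full(4,z0)],np.c_[b,np.full(4,z1)]]/1000
def overlay(im,n,boxes,cx,cy,r,name,k=6):
    c=np.ascontiguousarray(im[max(0,cy-r):cy+r,max(0,cx-r):cx+r,::-1]); o=np.array([max(0,cx-r),max(0,cy-r)])
    c=cv2.resize(c,None,fx=k,fy=k,interpolation=cv2.INTER_CUBIC)
    for b in boxes:
        p=((proj(n,boxpts(*b))-o+.5)*k-.5).astype(int)
        for i in range(4):
            for q in ((i,(i+1)%4),(4+i,4+(i+1)%4),(i,i+4)):
                cv2.line(c,tuple(map(int,p[q[0]])),tuple(map(int,p[q[1]])),(0,255,0) if q[0]>=4 else (0,0,255),1)
    cv2.imwrite(f"pics/{name}.png",c)
E
python3 - <<'E'
from h import *
def px(c,o): return (np.array(c)+.5)/6-.5+np.array(o)
o1,o2,o3=(195,110),(100,155),(295,165)
F={}
F['A']=fitrect("top",px([(500,92),(603,124),(535,326),(430,298)],o2),120,60,36,[630,230,-18])
F['B']=fitrect("top",px([(152,305),(258,298),(272,522),(165,530)],o3),120,60,36,[480,-180,0])
F['C']=fitrect("top",px([(418,272),(524,246),(597,454),(490,490)],o3),120,60,36,[480,-300,15])
F['blk']=fitrect("top",px([(218,400),(285,412),(250,550),(185,540)],o2),80,40,24,[492,389,-15])
F['hou']=fitrect("top",px([(278,38),(463,44),(446,434),(260,430)],o1),215,100,50,[750,20,0])
for k,v in F.items(): print(k,v[0].round(1),v[1].round(2))
im=cv2.imread("pics/top1.png")[:,:,::-1]
A,B,C,b,h=[F[k][0] for k in('A','B','C','blk','hou')]
overlay(im,"top",[(*A,120,60,0,36),(*b,80,40,0,24)],160,215,60,"o2")
overlay(im,"top",[(*B,120,60,0,36),(*C,120,60,0,36)],355,225,60,"o3")
a=np.radians(h[2]); u=np.array([np.cos(a),np.sin(a)])
fr=h[:2]-u*107.5
print("front",fr)
overlay(im,"top",[(*h,215,100,0,50)],255,170,60,"o1")
P=toplane("top",px([(276,592),(420,592),(420,612),(276,612)],o1),.06)*1000
print(P.round(0)); print("bar along-dist from front", ((P[:,:2]-fr)@u).round(1), ((P[:,:2]-fr)@[-u[1],u[0]]).round(1))
E
```

```text
A [632.1 232.6 -18.5] 0.84
B [ 479.3 -231.5    1.9] 0.49
C [ 501.7 -391.6   16.3] 0.68
blk [491.5 390.9 -13.1] 0.83
hou [758.4   4.5  -3.3] 0.29
front [651.07038386  10.70095554]
[[564.  52.  60.]
 [563. -24.  60.]
 [552. -24.  60.]
 [554.  53.  60.]]
bar along-dist from front [-88.9 -86.1 -96.7 -99.5] [ 36.6 -39.6 -40.   36.2]
```

View pics/o1.png

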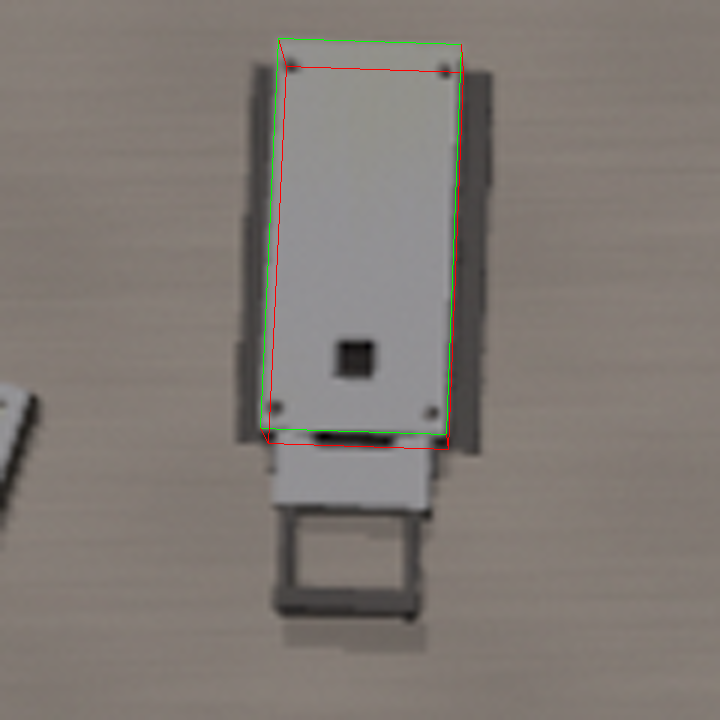

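View pics/o2.png

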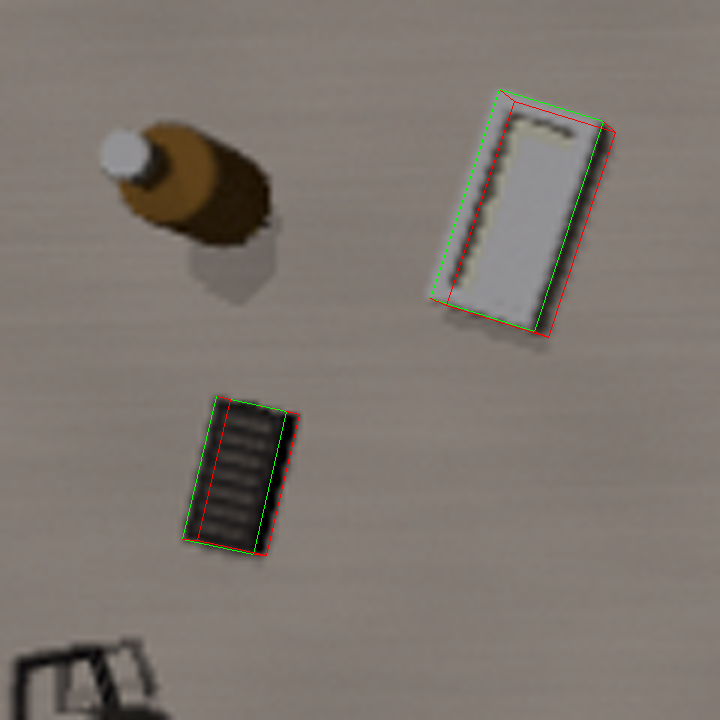

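View pics/o3.png

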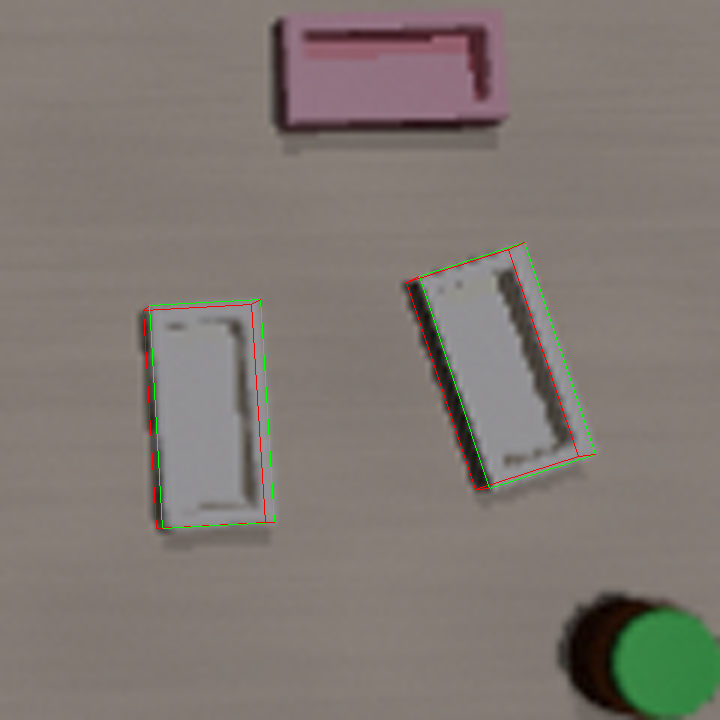

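The wireframe fits match all the objects well. I'll go above the bar first.

```bash
python3 -c "
from h import *
goal(558,15.5,200,-3.3)"
```

```text
shift [   0.6 -536.1 -419.4] turn 1.374 alt -1.768
```

Request:
{"name": "move_arm", "arguments": {"rows": [[[0, -536, -419], 1.374, 60], [[0, -536, -419], 1.374, 60], [[0, -536, -419], 1.374, 60], [[0, -536, -419], 1.374, 60], [[0, -536, -419], 1.374, 60], [[0, -536, -419], 1.374, 60], [[0, -536, -419], 1.374, 60], [[0, -536, -419], 1.374, 60]], "force": 60}}

```text
clock: 1.27
position: [0.3481, 0.2899, 0.201]
ee_rot: [0.699, -0.109, 0.698, 0.109]
contact_force: [0.9, 0.3, -0.5]
width: 0.0602
```

```bash
python3 -c "
from h import *
show();goal(558,15.5,200,-3.3)"
```

```text
t1.27 tcp [348.1 289.9 201. ] jaw yaw 17.77 down [ 0.001  0.001 -1.   ] F [ 0.9  0.3 -0.5] M [ 0.04 -0.03  0.01] w 60.2 q6 [0.54 0.09 1.74 0.   1.31 0.23]
shift [   1.  -325.4  116.1] turn 0.368 alt -2.774
```

Request:
{"name": "move_arm", "arguments": {"rows": [[[0, -325, 116], 0.368, 42], [[0, -325, 116], 0.368, 42], [[0, -325, 116], 0.368, 42], [[0, -325, 116], 0.368, 42], [[0, -325, 116], 0.368, 42], [[0, -325, 116], 0.368, 42], [[0, -325, 116], 0.368, 42], [[0, -325, 116], 0.368, 42]]}}

```text
clock: 1.93
position: [0.5505, 0.0247, 0.2012]
ee_rot: [0.707, 0.021, 0.706, -0.02]
contact_force: [0.8, 0.7, 0.2]
width: 0.042
```

```bash
python3 -c "
from h import *
show();goal(558,15.5,200,-3.3)"
```

```text
t1.93 tcp [550.5  24.7 201.2] jaw yaw -3.34 down [ 0.001  0.001 -1.   ] F [0.8 0.7 0.2] M [ 0.03  0.01 -0.04] w 42.0 q6 [-0.08  0.24  1.56  0.    1.35 -0.02]
shift [ 1.2 -8.7  8. ] turn -0.001 alt 3.141
```

Request:
{"name": "move_arm", "arguments": {"rows": [[[10, -9, 8], 0, 42], [[70, -9, 8], 0, 42], [[110, -9, 8], 0, 42], [[130, -9, 8], 0, 42], [[150, -9, 8], 0, 42], [[165, -9, 8], 0, 42], [[169, -9, 8], 0, 42], [[169, -9, 8], 0, 42]]}}

```text
clock: 2.6
position: [0.5571, 0.0157, 0.0309]
ee_rot: [0.706, 0.021, 0.707, -0.02]
contact_force: [0.6, 0.4, 0.2]
width: 0.0419
```

Request:
{"name": "move_arm", "arguments": {"rows": [[[0, 0, 0], 0, 0], [[0, 0, 0], 0, 0], [[0, 0, 0], 0, 0], [[0, 0, 0], 0, 0], [[0, 0, 0], 0, 0], [[0, 0, 0], 0, 0], [[0, 0, 0], 0, 0]]}}

```text
clock: 3.18
position: [0.5573, 0.0157, 0.0313]
ee_rot: [0.706, 0.021, 0.707, -0.02]
contact_force: [-0.4, 0.6, -0.1]
width: 0.0002
```

```bash
python3 -c "
from h import *
show()
im=snap('top','g1'); crop(im,255,190,40,'g1c',7)"
```

```text
t3.18 tcp [557.3  15.7  31.3] jaw yaw -3.33 down [-0.001  0.001 -1.   ] F [-0.4  0.6 -0.1] M [-0.01 -0.   -0.01] w 0.2 q6 [-0.1   0.4   1.79  0.    0.96 -0.04]
```

View pics/g1c.png

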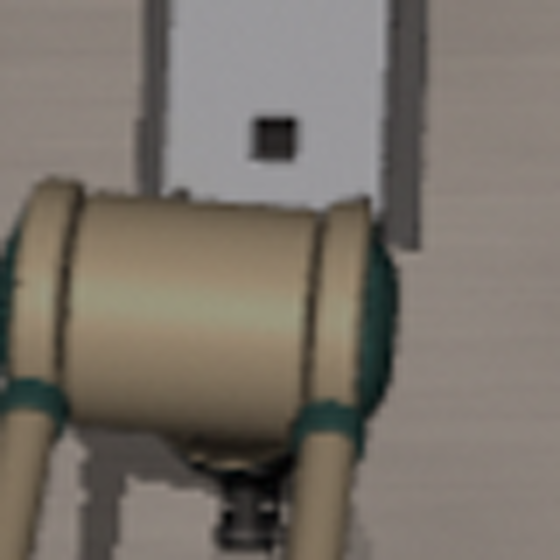

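```bash
python3 -c "
from h import *
im=snap('side','g2'); crop(im,335,190,50,'g2c',7)
print(proj('side',[.5573,.0157,.0313]),proj('side',[.558,.0157,.045]))"
```

```text
[[301.47699602 199.25265967]] [[301.7673072  195.33634393]]
```

View pics/g2c.png

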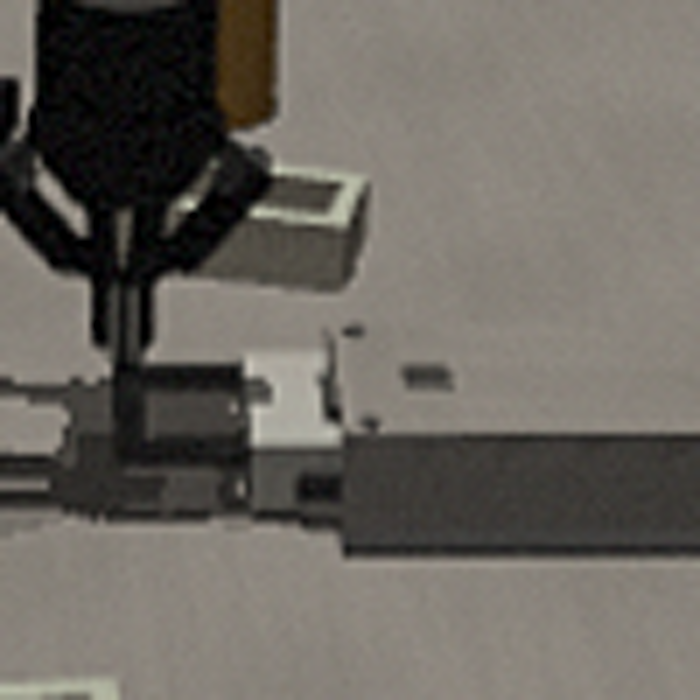

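```bash
python3 -c "
from h import *
a=cv2.imread('pics/side1.png');b=cv2.imread('pics/g2.png')
c=np.vstack([cv2.resize(i[165:220,285:355],None,fx=5.5,fy=5.5,interpolation=cv2.INTER_CUBIC) for i in (a,b)])
c=cv2.convertScaleAbs(c,alpha=2,beta=10)
cv2.imwrite('pics/cmp.png',c)
for n in('top','side'):
  print(n,proj(n,[[.558,.0157,.06],[.5525,.053,.06],[.5525,-.023,.06],[.5573,.0157,.0313]]).round(1).tolist())
im=cv2.imread('pics/g1.png')
cv2.imwrite('pics/g1d.png',cv2.convertScaleAbs(cv2.resize(im[150:250,210:300],None,fx=6,fy=6),alpha=2,beta=10))
"
```

```text
top [[252.2, 210.0], [240.5, 212.0], [264.4, 211.5], [252.7, 211.1]]
side [[301.8, 191.0], [299.1, 185.4], [301.0, 197.2], [301.5, 199.3]]
```

View pics/cmp.png

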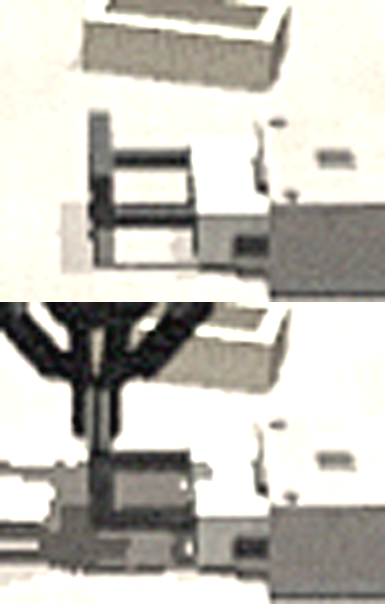

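View pics/g1d.png

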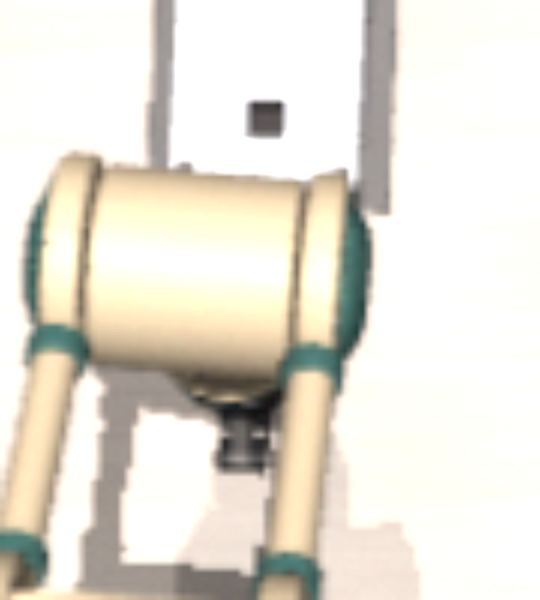

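```bash
python3 -c "
from h import *
for n in('top','side'):
  print(n,proj(n,[[.1447,.5559,.1997],[.1447,.5559,.26]]).round(1).tolist())
im=cv2.imread('pics/side0.png')
cv2.imwrite('pics/s0.png',cv2.convertScaleAbs(cv2.resize(im[30:110,130:230],None,fx=7,fy=7),alpha=1.6,beta=10))
im=cv2.imread('pics/top0.png')
cv2.imwrite('pics/t0.png',cv2.convertScaleAbs(cv2.resize(im[330:410,0:100],None,fx=7,fy=7),alpha=1.6,beta=10))
"
```

```text
top [[62.2, 354.0], [51.2, 359.1]]
side [[183.9, 95.8], [182.4, 80.4]]
```

View pics/s0.png

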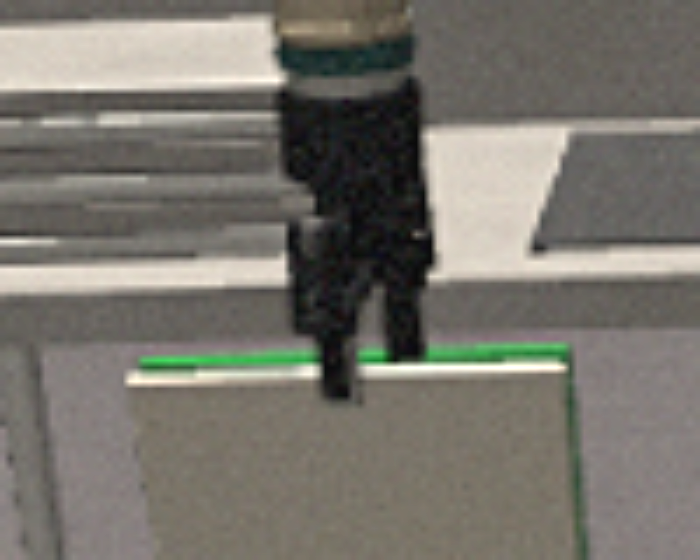

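View pics/t0.png

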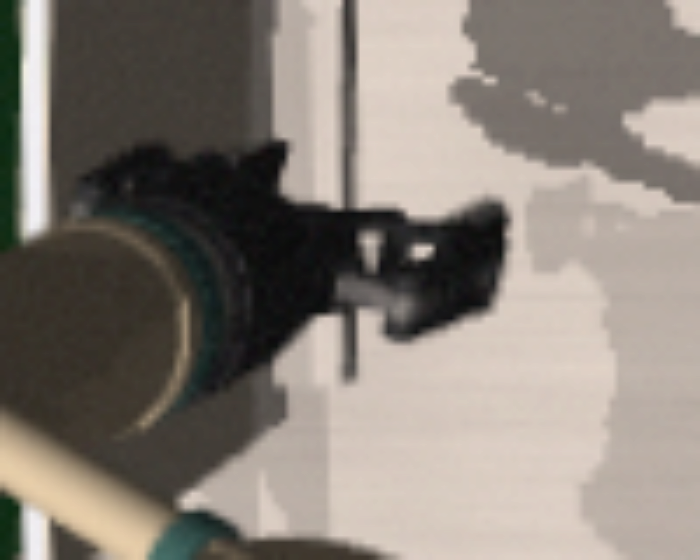

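```bash
python3 -c "
from h import *
im=cv2.imread('pics/side1.png')[:,:,::-1]
bx=[(632.1,232.6,-18.5,120,60,0,36),(479.3,-231.5,1.9,120,60,0,36),(501.7,-391.6,16.3,120,60,0,36),(491.5,390.9,-13.1,80,40,0,24),(758.4,4.5,-3.3,215,100,0,50),(557.5,15.5,-3.3,12,76,26,60)]
overlay(im,'side',bx,330,230,140,'ov',3)
# triangulate start tips
c=[];
def ray(n,uv):
  k=cal(n);p=undist(n,uv)[0];r=k['R'].T@np.r_[p,1];return -k['R'].T@k['t'],r/np.linalg.norm(r)
def tri(a,b):
  A=np.zeros((3,3));B=np.zeros(3)
  for o,r in(ray('top',a),ray('side',b)):
    M=np.eye(3)-np.outer(r,r);A+=M;B+=M@o
  X=np.linalg.solve(A,B);return X.round(4),[np.linalg.norm((np.eye(3)-np.outer(r,r))@(X-o)).round(4) for o,r in(ray('top',a),ray('side',b))]
print(tri((63.5,369),(183.2,84.5)))
print(proj('top',[0,0,0]),proj('side',[0,0,0]))
"
```

```text
(array([0.1347, 0.5232, 0.2564]), [np.float64(0.0169), np.float64(0.0169)])
[[261.20566947 383.15685325]] [[120.24863081 215.7489485 ]]
```

View pics/ov.png

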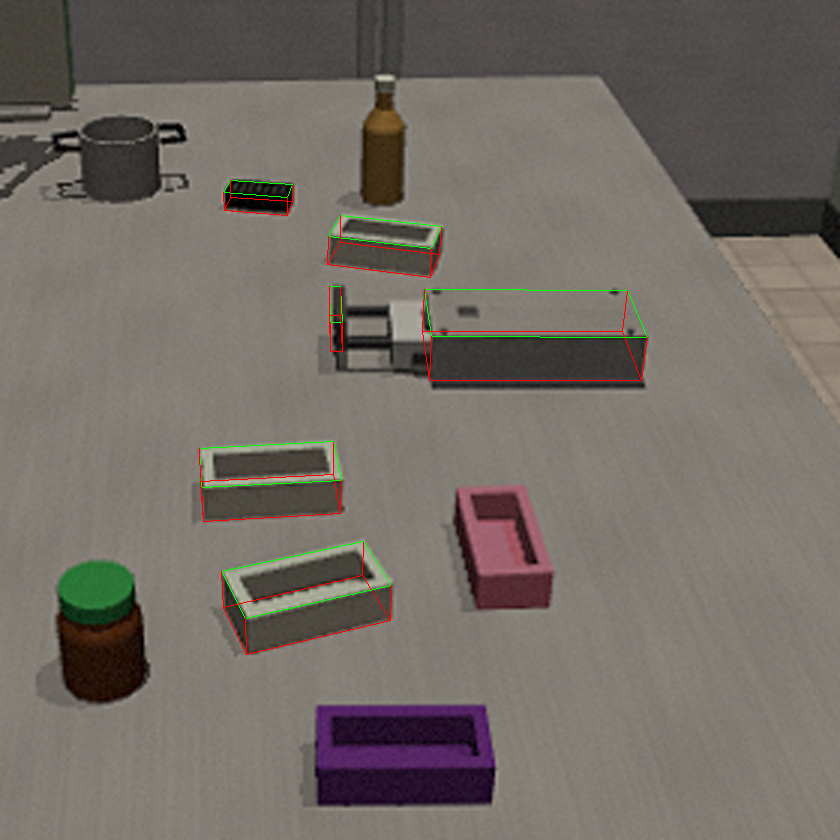

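Request:
{"name": "move_arm", "arguments": {"rows": [[[-40, 0, 0], 0, 0], [[-80, 0, 0], 0, 0], [[-120, 0, 0], 0, 0], [[-120, 0, 0], 0, 0], [[-120, 0, 0], 0, 0]]}}

```text
clock: 3.7
position: [0.5593, 0.0154, 0.1539]
ee_rot: [0.709, 0.021, 0.705, -0.02]
contact_force: [-0.2, -1.0, 0.1]
width: -0.0002
```

```bash
python3 -c "
from h import *
show()
s,R=pose();p=s['position']
im=snap('side','g3')
u=proj('side',[p,p+[0,0,.03],p+[0,0,.073]]);print(u)
for q in u: cv2.circle(im,tuple(int(round(v)) for v in q),1,(255,0,0),-1)
cv2.imwrite('pics/g3c.png',cv2.convertScaleAbs(cv2.resize(im[110:220,250:360,::-1],None,fx=7,fy=7,interpolation=0),alpha=1.6,beta=10))
print(proj('side',[.134,.5146,.2127]),proj('side',[.155,.597,.2127]))
"
```

```text
t3.70 tcp [559.3  15.4 153.9] jaw yaw -3.34 down [ 0.005  0.001 -1.   ] F [-0.2 -1.   0.1] M [-0.03 -0.03 -0.02] w -0.2 q6 [-0.1   0.28  1.62  0.    1.24 -0.04]
[[302.72833846 163.00874329]
 [302.87842986 153.67967082]
 [303.09643577 139.98682109]]
[[179.30573477  95.809165  ]] [[187.5826477   89.31311414]]
```

View pics/g3c.png

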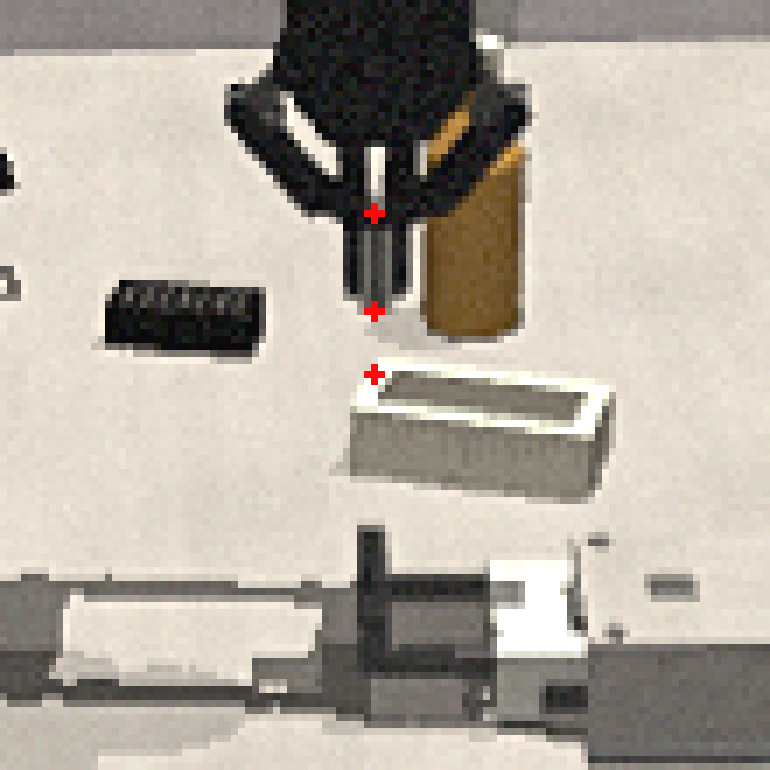

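The fingertips in the side view (crop row 300, about 153.5 px) sit about 30 mm above the reported TCP (163 px). That explains the missed bar, because the tips were just above its top. I'll open, go about 30 mm deeper in stages, and check the force as I go.

Request:
{"name": "move_arm", "arguments": {"rows": [[[40, 0, -1], 0, 42], [[80, 0, -1], 0, 42], [[110, 0, -1], 0, 42], [[122, 0, -1], 0, 42], [[130, 0, -1], 0, 42], [[138, 0, -1], 0, 42], [[138, 0, -1], 0, 42]]}}

```text
clock: 4.33
position: [0.5551, 0.0159, 0.0118]
ee_rot: [0.706, 0.021, 0.708, -0.02]
contact_force: [-0.0, 0.4, -1.1]
width: 0.0418
```

Request:
{"name": "move_arm", "arguments": {"rows": [[[5, 0, 0], 0, 42], [[10, 0, 0], 0, 42], [[15, 0, 0], 0, 42], [[15, 0, 0], 0, 42]]}}

```text
clock: 4.67
position: [0.5547, 0.0159, -0.0037]
ee_rot: [0.705, 0.021, 0.708, -0.02]
contact_force: [0.1, 0.0, -0.4]
width: 0.0423
```

Request:
{"name": "move_arm", "arguments": {"rows": [[[0, 0, 0], 0, 0], [[0, 0, 0], 0, 0], [[0, 0, 0], 0, 0], [[0, 0, 0], 0, 0], [[0, 0, 0], 0, 0], [[0, 0, 0], 0, 0]]}}

```text
clock: 5.17
position: [0.5571, 0.0157, -0.0029]
ee_rot: [0.707, 0.021, 0.707, -0.02]
contact_force: [5.3, 0.2, -0.9]
width: 0.0111
```

Gripped (opening 11 mm at a 12 mm bar). Now I'll pull.

Request:
{"name": "move_arm", "arguments": {"rows": [[[0, 0, -10], 0, 0], [[0, 0, -20], 0, 0], [[0, 0, -30], 0, 0], [[0, 0, -40], 0, 0], [[0, 0, -50], 0, 0], [[0, 0, -60], 0, 0], [[0, 0, -70], 0, 0], [[0, 0, -80], 0, 0]]}}

```text
clock: 5.83
position: [0.4784, 0.0201, -0.0029]
ee_rot: [0.708, 0.021, 0.706, -0.02]
contact_force: [6.4, -0.2, -5.5]
width: 0.0114
```

Request:
{"name": "move_arm", "arguments": {"rows": [[[0, 0, -6], 0, 0], [[0, 0, -12], 0, 0], [[0, 0, -18], 0, 0], [[0, 0, -23], 0, 0], [[0, 0, -28], 0, 0], [[0, 0, -31], 0, 0], [[0, 0, -33], 0, 0]]}}

```text
clock: 6.42
position: [0.4471, 0.0218, -0.0029]
ee_rot: [0.709, 0.021, 0.704, -0.02]
contact_force: [8.1, -1.0, -7.0]
width: 0.0111
```

```bash
python3 -c "
from h import *
show()
im=snap('side','p1'); crop(im,330,200,60,'p1c',6)"
```

```text
t6.42 tcp [447.1  21.8  -2.9] jaw yaw -3.32 down [ 0.007  0.    -1.   ] F [ 8.1 -1.  -7. ] M [ 0.11 -0.48  0.13] w 11.1 q6 [-0.11  0.31  2.07  0.    0.76 -0.05]
```

View pics/p1c.png

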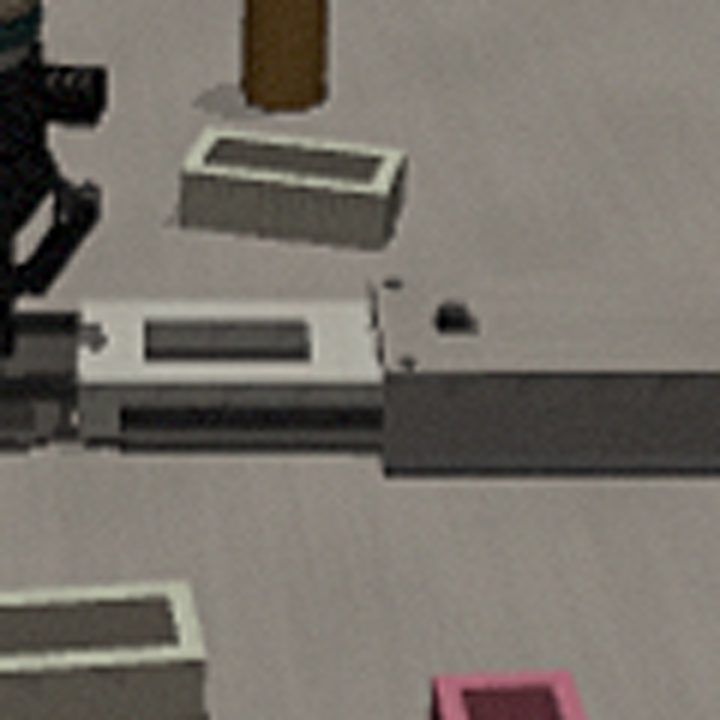

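The button pin appears to have popped up at crop (455,315). I'll pull gently to the stop to confirm.

Request:
{"name": "move_arm", "arguments": {"rows": [[[0, 0, -3], 0, 0], [[0, 0, -5], 0, 0], [[0, 0, -6], 0, 0], [[0, 0, -6], 0, 0]]}}

```text
clock: 6.8
position: [0.4476, 0.0218, -0.0028]
ee_rot: [0.713, 0.021, 0.7, -0.021]
contact_force: [17.0, 1.0, -18.0]
width: 0.0115
```

Request:
{"name": "move_arm", "arguments": {"rows": [[[0, 0, 2], 0, 0], [[0, 0, 2], 0, 0], [[0, 0, 2], 30, 35]]}}

```text
clock: 7.05
position: [0.4483, 0.0218, -0.003]
ee_rot: [0.712, -0.024, 0.701, 0.024]
contact_force: [0.3, 0.6, -0.4]
width: 0.0218
```

At the stop (17 N, no further motion). I typed a wrong turn value in the last row, but it only yawed the tool by a few degrees inside the open gap. I'll open further and lift out.

Request:
{"name": "move_arm", "arguments": {"rows": [[[0, 0, 0], -0.12, 42], [[0, 0, 0], -0.12, 42], [[0, 0, 0], -0.12, 42], [[-20, 0, 0], -0.12, 42], [[-60, 0, 0], -0.12, 60], [[-100, 0, 0], -0.12, 60], [[-140, 0, 0], -0.12, 60], [[-150, 0, 0], -0.12, 60]]}}

```text
clock: 7.72
position: [0.4492, 0.0215, 0.153]
ee_rot: [0.713, -0.066, 0.695, 0.064]
contact_force: [0.4, 0.1, 0.0]
width: 0.0599
```

```bash
python3 -c "
from h import *
show()
im=snap('top','p2'); crop(im,255,200,60,'p2c',6)
im=snap('side','p3'); crop(im,270,200,60,'p3c',6)
goal(400,200,200,76.9)"
```

```text
t7.72 tcp [449.2  21.5 153. ] jaw yaw 10.6 down [ 0.026 -0.001 -1.   ] F [0.4 0.1 0. ] M [-0.02 -0.02 -0.01] w 59.9 q6 [-0.11  0.11  1.85  0.    1.16 -0.29]
shift [-51.3 183.8 -12.8] turn -1.157 alt 1.985
```

View pics/p2c.png

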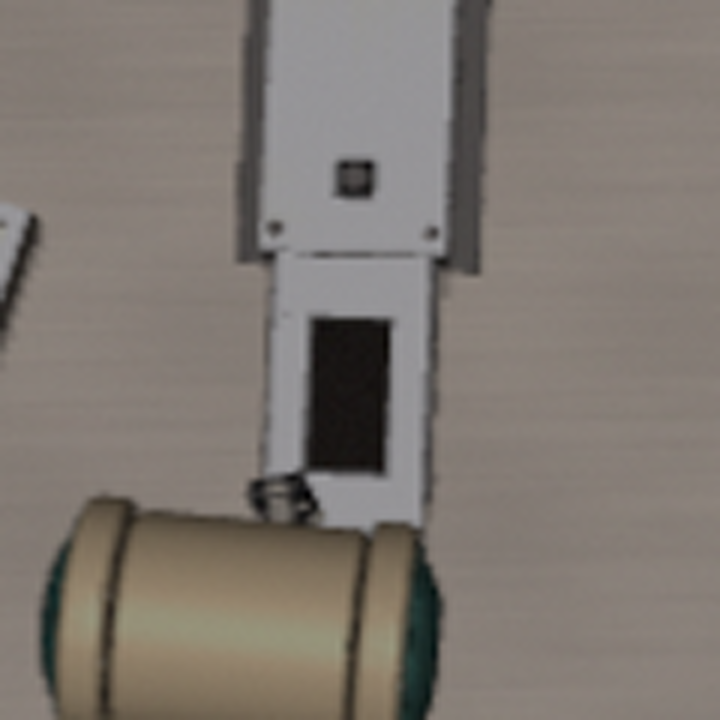

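View pics/p3c.png

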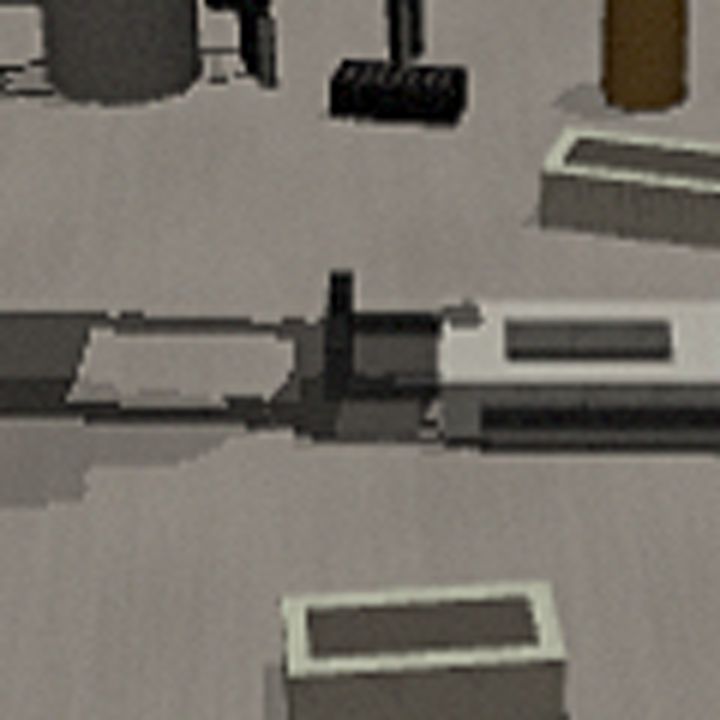

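Request:
{"name": "move_arm", "arguments": {"rows": [[[0, 0, 0], 0, 60], [[0, 0, 0], 0, 60]]}}

```text
clock: 7.98
position: [0.4464, 0.0218, 0.1486]
ee_rot: [0.711, -0.066, 0.697, 0.064]
contact_force: [-0.8, -0.6, 0.2]
width: 0.06
```

```bash
python3 -c "
from h import *
show()
def px(c,o): return (np.array(c)+.5)/6-.5+np.array(o)
r=fitrect('top',px([(309,317),(392,319),(386,473),(303,471)],(195,140)),85,45,40,[576,15,-3.3]);print(r)
im=cv2.imread('pics/p2.png')[:,:,::-1]
overlay(im,'top',[(*r[0],85,45,40,22),(576.2,15,-3.3,150,84,0,40)],255,200,60,'p2o')
im=cv2.imread('pics/p3.png')[:,:,::-1]
overlay(im,'side',[(*r[0],85,45,39.9,40),(576.2,15,-3.3,150,84,0,40),(491.5,390.9,-13.1,80,40,0,24)],300,200,60,'p3o')
goal(491.5,390.9,180,76.9)"
```

```text
t7.98 tcp [446.4  21.8 148.6] jaw yaw 10.57 down [ 0.02 -0.   -1.  ] F [-0.8 -0.6  0.2] M [0.01 0.04 0.05] w 60.0 q6 [-0.11  0.11  1.86  0.    1.15 -0.29]
(array([575.00924778,  15.62672105,  -3.0175291 ]), np.float64(0.3198603375433038), array([[-0.05129528, -0.31561541],
       [ 0.01773625, -0.22437853],
       [ 0.08630628,  0.31986034],
       [-0.05342562,  0.21417025]]))
shift [-30.6 354.5 112.6] turn -1.158 alt 1.984
```

View pics/p2o.png

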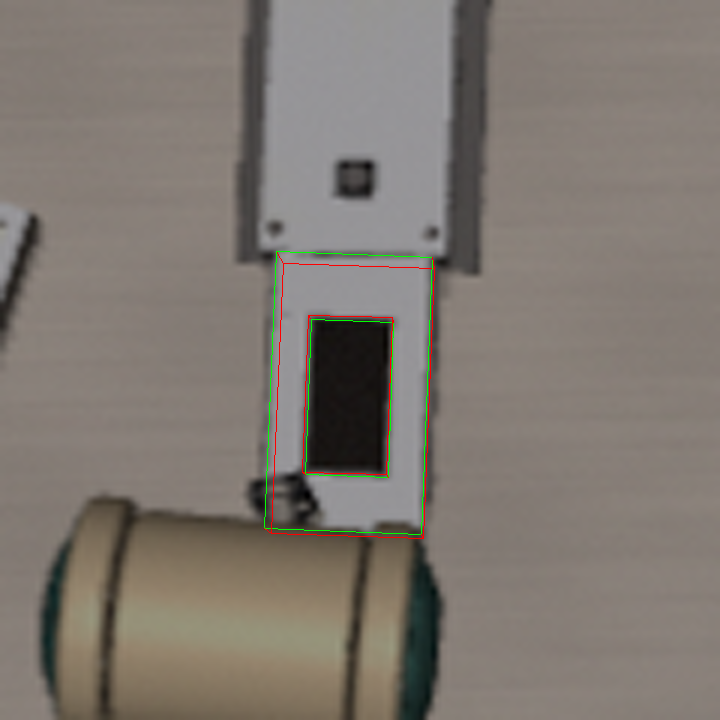

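View pics/p3o.png

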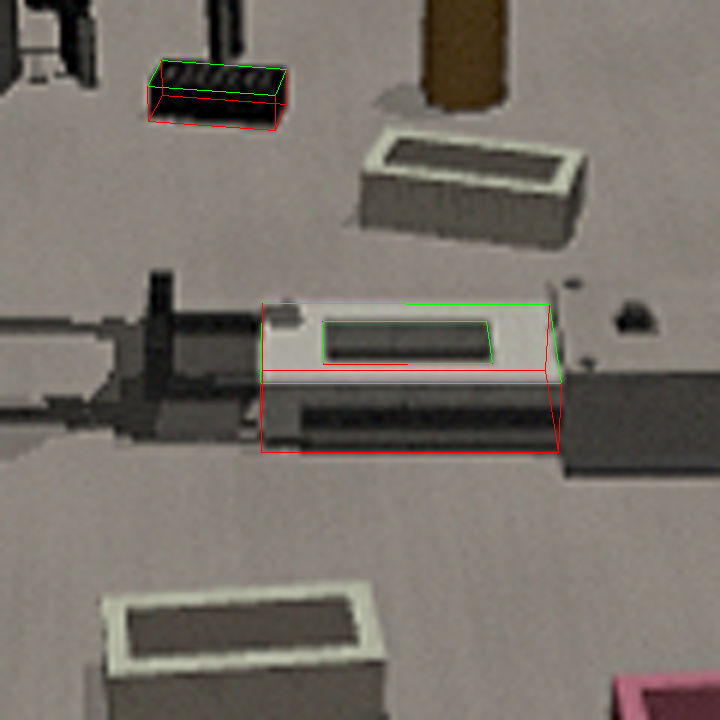

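Request:
{"name": "move_arm", "arguments": {"rows": [[[-30, 354, 112], -1.158, 65], [[-30, 354, 112], -1.158, 65], [[-30, 354, 112], -1.158, 65], [[-30, 354, 112], -1.158, 65], [[-30, 354, 112], -1.158, 65], [[-30, 354, 112], -1.158, 65], [[-30, 354, 112], -1.158, 65], [[-30, 354, 112], -1.158, 65]]}}

```text
clock: 8.65
position: [0.485, 0.3531, 0.1738]
ee_rot: [0.589, -0.401, 0.581, 0.393]
contact_force: [2.3, -0.2, 0.2]
width: 0.0653
```

Request:
{"name": "move_arm", "arguments": {"rows": [[[0, 0, 0], -0.1, 65]]}}

```text
clock: 8.73
position: [0.4855, 0.3605, 0.1719]
ee_rot: [0.567, -0.431, 0.558, 0.425]
contact_force: [0.4, 0.6, 0.7]
width: 0.0648
```

```bash
python3 -c "
from h import *
show()
goal(491.5,390.9,150,76.9)"
```

```text
t8.73 tcp [485.5 360.5 171.9] jaw yaw 74.53 down [ 0.016  0.002 -1.   ] F [0.4 0.6 0.7] M [-0.02  0.01 -0.  ] w 64.8 q6 [ 0.53  0.33  1.5  -0.01  1.3  -0.77]
shift [22.   2.7 30.8] turn -0.041 alt 3.1
```

Request:
{"name": "move_arm", "arguments": {"rows": [[[22, 3, 31], -0.041, 65], [[22, 3, 31], -0.041, 65], [[22, 3, 31], -0.041, 65]]}}

```text
clock: 8.98
position: [0.4892, 0.3915, 0.1455]
ee_rot: [0.556, -0.442, 0.552, 0.437]
contact_force: [-0.1, -0.9, 0.4]
width: 0.065
```

```bash
python3 -c "
from h import *
show()
im=snap('side','b1'); overlay(im,'side',[(491.5,390.9,-13.1,80,40,0,24)],280,150,50,'b1o',7)
goal(491.5,390.9,-22,76.9)"
```

```text
t8.98 tcp [489.2 391.5 145.5] jaw yaw 76.94 down [ 0.009 -0.002 -1.   ] F [-0.1 -0.9  0.4] M [-0.03  0.06 -0.02] w 65.0 q6 [ 0.57  0.38  1.48 -0.01  1.27 -0.77]
shift [168.9   0.2   0.6] turn -0.0 alt 3.142
```

View pics/b1o.png

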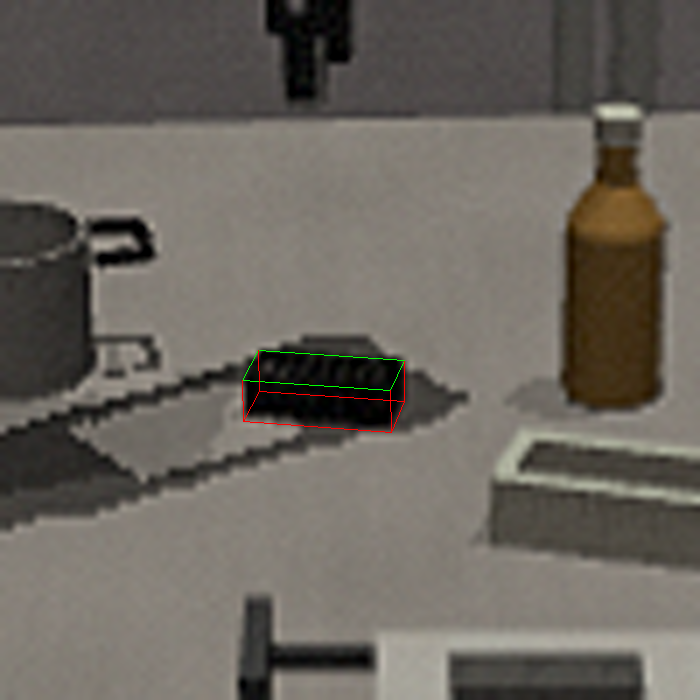

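Request:
{"name": "move_arm", "arguments": {"rows": [[[40, 0, 0], 0, 65], [[80, 0, 0], 0, 65], [[115, 0, 0], 0, 65], [[135, 0, 0], 0, 65], [[150, 0, 0], 0, 65], [[160, 0, 0], 0, 65], [[167, 0, 0], 0, 65], [[167, 0, 0], 0, 65]]}}

```text
clock: 9.7
position: [0.491, 0.3891, -0.021]
ee_rot: [0.556, -0.442, 0.552, 0.437]
contact_force: [-0.6, -0.6, 0.2]
width: 0.0648
```

```bash
python3 -c "
from h import *
show()
im=snap('side','b2'); overlay(im,'side',[(491.5,390.9,-13.1,80,40,0,24)],280,150,40,'b2o',9)"
```

```text
t9.70 tcp [491.  389.1 -21. ] jaw yaw 76.83 down [ 0.009 -0.003 -1.   ] F [-0.6 -0.6  0.2] M [-0.01 -0.   -0.02] w 64.8 q6 [ 0.56  0.54  1.68 -0.01  0.91 -0.77]
```

View pics/b2o.png

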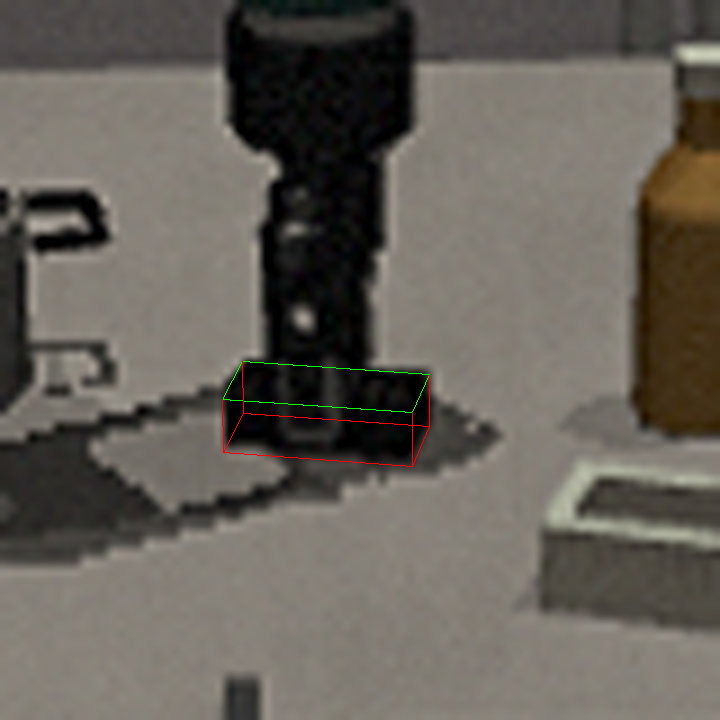

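```bash
python3 -c "
from h import *
for z in(0,5,10,15,20):print(z,proj('side',[.4835,.357,z/1000]))
im=cv2.imread('pics/b2.png');c=im[110:190,240:320]
cv2.imwrite('pics/b2d.png',cv2.convertScaleAbs(cv2.resize(c,None,fx=9,fy=9,interpolation=2),alpha=4,beta=0))"
```

```text
0 [[274.06503127 162.21879983]]
5 [[274.04681377 160.98867276]]
10 [[274.02856782 159.75534652]]
15 [[274.01029347 158.51881421]]
20 [[273.99199079 157.27906899]]
```

View pics/b2d.png

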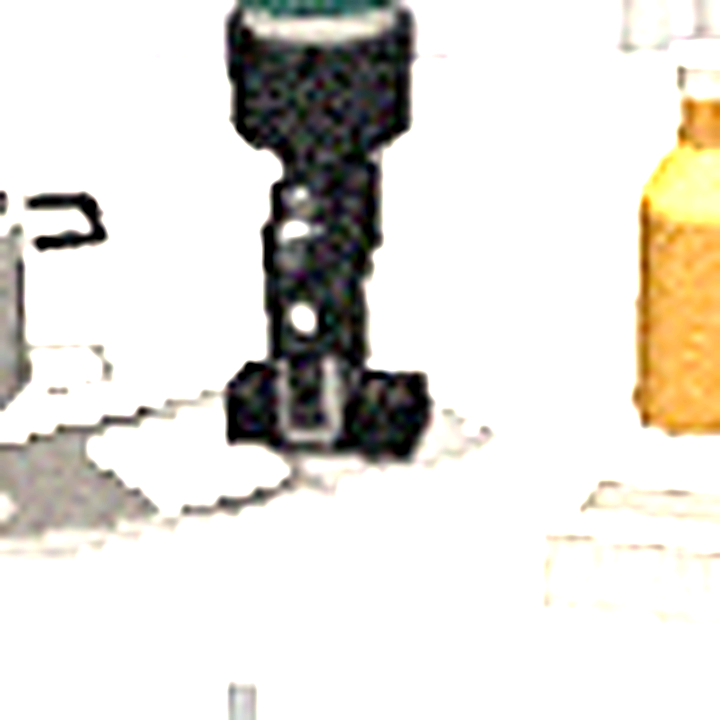

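Request:
{"name": "move_arm", "arguments": {"rows": [[[-4, 0, 0], 0, 65], [[-4, 0, 0], 0, 30], [[-4, 0, 0], 0, 30], [[-4, 0, 0], 0, 30], [[-4, 0, 0], 0, 30], [[-4, 0, 0], 0, 30], [[-4, 0, 0], 0, 30]], "force": 50}}

```text
clock: 10.33
position: [0.4928, 0.3905, -0.014]
ee_rot: [0.558, -0.443, 0.55, 0.436]
contact_force: [0.1, -0.7, 5.5]
width: 0.0386
```

Request:
{"name": "move_arm", "arguments": {"rows": [[[-15, 0, 0], 0, 30], [[-40, 0, 0], 0, 30], [[-80, 0, 0], 0, 30], [[-110, 0, 0], 0, 30], [[-120, 0, 0], 0, 30], [[-120, 0, 0], 0, 30]]}}

```text
clock: 10.83
position: [0.4931, 0.392, 0.11]
ee_rot: [0.56, -0.443, 0.547, 0.436]
contact_force: [0.6, -0.5, -0.1]
width: 0.0382
```

```bash
python3 -c "
from h import *
show()
im=snap('side','b3'); crop(im,280,120,50,'b3c',7)
goal(575.3,15.4,110,86.8)"
```

```text
t10.83 tcp [493.1 392.  110. ] jaw yaw 76.87 down [ 0.02   0.004 -1.   ] F [ 0.6 -0.5 -0.1] M [ 0.05 -0.04 -0.04] w 38.2 q6 [ 0.57  0.41  1.54 -0.01  1.18 -0.77]
shift [  -1.8 -166.9 -346.7] turn -0.173 alt 2.968
```

View pics/b3c.png

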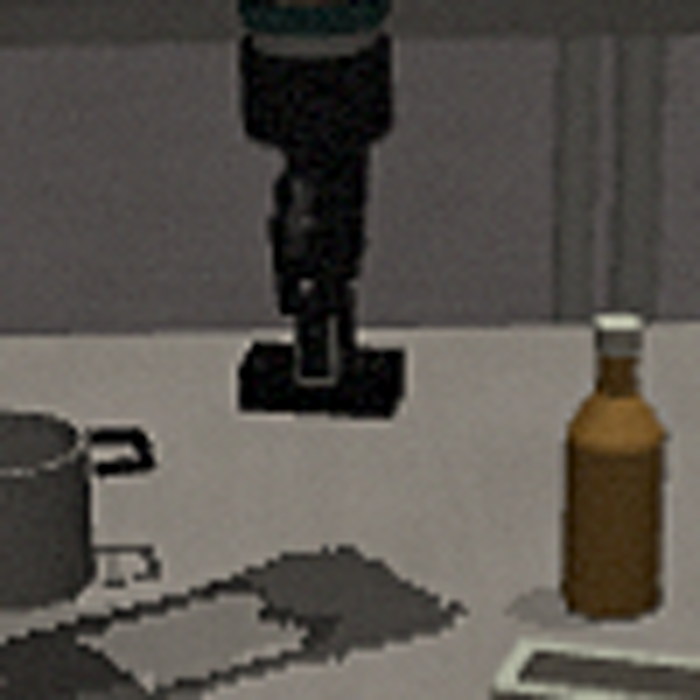

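Request:
{"name": "move_arm", "arguments": {"rows": [[[0, -20, -42], -0.173, 30], [[0, -40, -83], -0.173, 30], [[0, -60, -125], -0.173, 30], [[0, -80, -166], -0.173, 30], [[0, -100, -208], -0.173, 30], [[0, -120, -250], -0.173, 30], [[0, -140, -291], -0.173, 30], [[0, -160, -330], -0.173, 30]]}}

```text
clock: 11.55
position: [0.5623, 0.065, 0.1054]
ee_rot: [0.517, -0.488, 0.511, 0.483]
contact_force: [0.7, -0.4, -0.1]
width: 0.0382
```

```bash
python3 -c "
from h import *
show()
goal(575.5,15.4,80,86.8)"
```

```text
t11.55 tcp [562.3  65.  105.4] jaw yaw 86.78 down [ 0.011  0.001 -1.   ] F [ 0.7 -0.4 -0.1] M [-0.04 -0.04  0.02] w 38.2 q6 [-0.01  0.33  1.68  0.    1.12 -1.52]
shift [ 25.5 -15.7 -48.9] turn -0.0 alt 3.141
```

Request:
{"name": "move_arm", "arguments": {"rows": [[[8, -6, -20], 0, 30], [[18, -12, -40], 0, 30], [[25, -15, -49], 0, 30], [[25, -16, -49], 0, 30], [[25, -16, -49], 0, 30], [[25, -16, -49], 0, 30]]}}

```text
clock: 12.05
position: [0.5753, 0.0166, 0.0799]
ee_rot: [0.517, -0.488, 0.511, 0.484]
contact_force: [0.2, 0.3, -0.9]
width: 0.0383
```

```bash
python3 -c "
from h import *
show()
im=snap('top','b4'); crop(im,255,195,40,'b4c',9)
im=snap('side','b5'); 
s,R=pose();p=s['position']*1000
overlay(im,'side',[(p[0]-.5,p[1],-3.2,80,40,p[2]+14,p[2]+38),(575.3,15.4,-3.2,85,45,39.9,40)],310,180,50,'b5o',7)
"
```

```text
t12.05 tcp [575.3  16.6  79.9] jaw yaw 86.82 down [ 0.009  0.002 -1.   ] F [ 0.2  0.3 -0.9] M [ 0.02  0.02 -0.04] w 38.3 q6 [-0.09  0.36  1.69  0.    1.08 -1.61]
```

View pics/b4c.png

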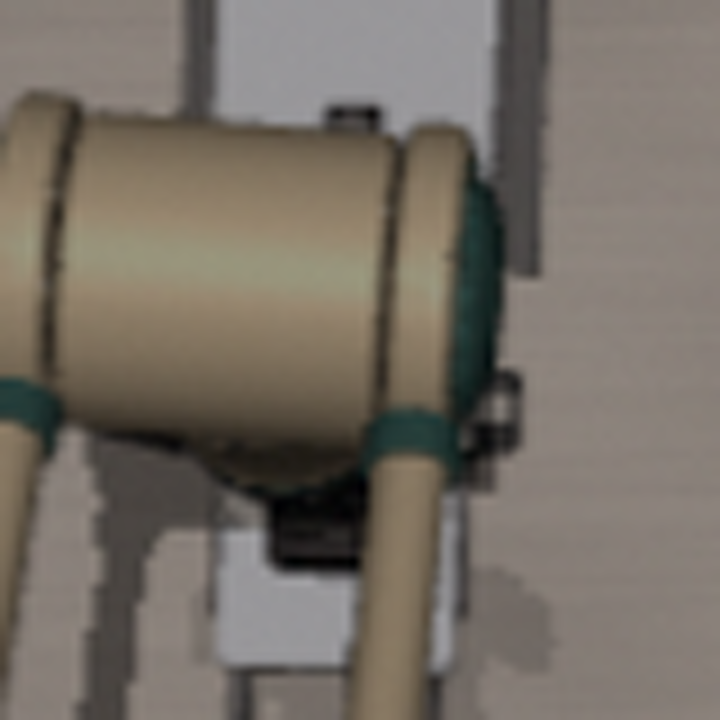

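View pics/b5o.png

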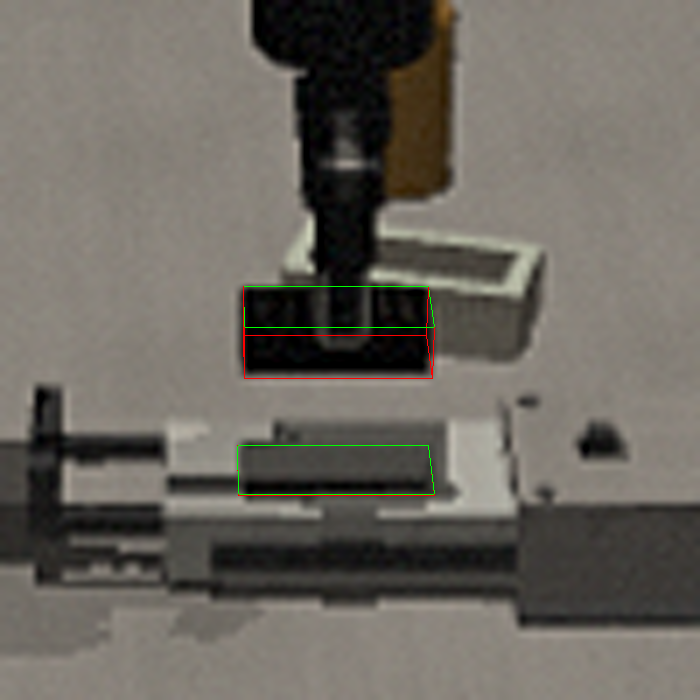

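Request:
{"name": "move_arm", "arguments": {"rows": [[[15, -0.5, -1.3], 0, 30], [[30, -0.5, -1.3], 0, 30], [[42, -0.5, -1.3], 0, 30], [[48, -0.5, -1.3], 0, 30], [[48, -0.5, -1.3], 0, 30]]}}

```text
clock: 12.57
position: [0.5756, 0.0166, 0.0318]
ee_rot: [0.516, -0.488, 0.51, 0.485]
contact_force: [-0.3, 0.1, -0.6]
width: 0.0382
```

```bash
python3 -c "
from h import *
show()
s,R=pose();p=s['position']*1000
im=snap('side','b6'); overlay(im,'side',[(p[0]-.5,p[1],-3.2,80,40,p[2]+14,p[2]+38),(575.3,15.4,-3.2,85,45,39.9,40)],310,190,40,'b6o',9)
goal(575.8,15.3,26,86.8)
"
```

```text
t12.57 tcp [575.6  16.6  31.8] jaw yaw 86.96 down [ 0.009  0.002 -1.   ] F [-0.3  0.1 -0.6] M [-0.03  0.02  0.04] w 38.2 q6 [-0.09  0.41  1.75  0.    0.97 -1.61]
shift [ 6.7  0.6 -1.1] turn 0.003 alt -3.139
```

View pics/b6o.png

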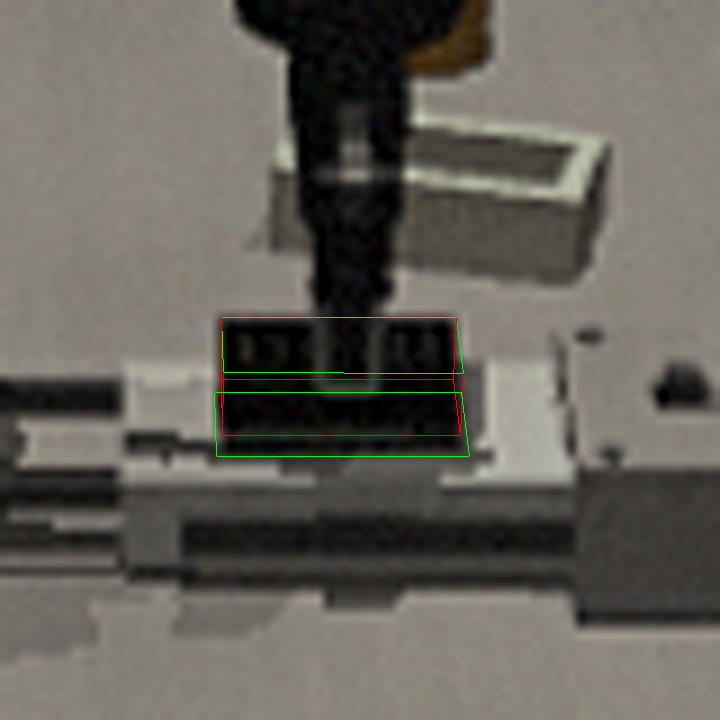

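Request:
{"name": "move_arm", "arguments": {"rows": [[[3, 0, -2], 0, 30], [[6, 0, -2], 0, 30], [[8, 0, -2], 0, 30], [[10, 0, -2], 0, 30], [[10, 0, -2], 0, 30]]}}

```text
clock: 13.03
position: [0.5761, 0.0143, 0.0224]
ee_rot: [0.516, -0.488, 0.51, 0.485]
contact_force: [0.5, -0.2, -0.3]
width: 0.0383
```

```bash
python3 -c "
from h import *
show()"
```

```text
t13.03 tcp [576.1  14.3  22.4] jaw yaw 86.94 down [ 0.01   0.002 -1.   ] F [ 0.5 -0.2 -0.3] M [-0.03  0.01  0.04] w 38.3 q6 [-0.1   0.42  1.76  0.    0.94 -1.62]
```

Request:
{"name": "move_arm", "arguments": {"rows": [[[2, 0, 0.6], 0, 30], [[4, 0, 0.6], 0, 30], [[6, 0, 0.6], 0, 30], [[7, 0, 0.6], 0, 30], [[7, 0, 0.6], 0, 30]]}}

```text
clock: 13.45
position: [0.5761, 0.015, 0.0151]
ee_rot: [0.516, -0.488, 0.51, 0.485]
contact_force: [-0.1, -0.5, -0.5]
width: 0.0381
```

```bash
python3 -c "
from h import *
show()
s,R=pose();p=s['position']*1000
im=snap('side','b7'); overlay(im,'side',[(p[0]-.5,p[1],-3.2,80,40,p[2]+14,p[2]+38),(575.3,15.4,-3.2,85,45,39.9,40)],310,190,40,'b7o',9)
"
```

```text
t13.45 tcp [576.1  15.   15.1] jaw yaw 86.94 down [ 0.009  0.002 -1.   ] F [-0.1 -0.5 -0.5] M [ 0.02  0.01 -0.03] w 38.1 q6 [-0.1   0.43  1.77  0.    0.93 -1.62]
```

View pics/b7o.png

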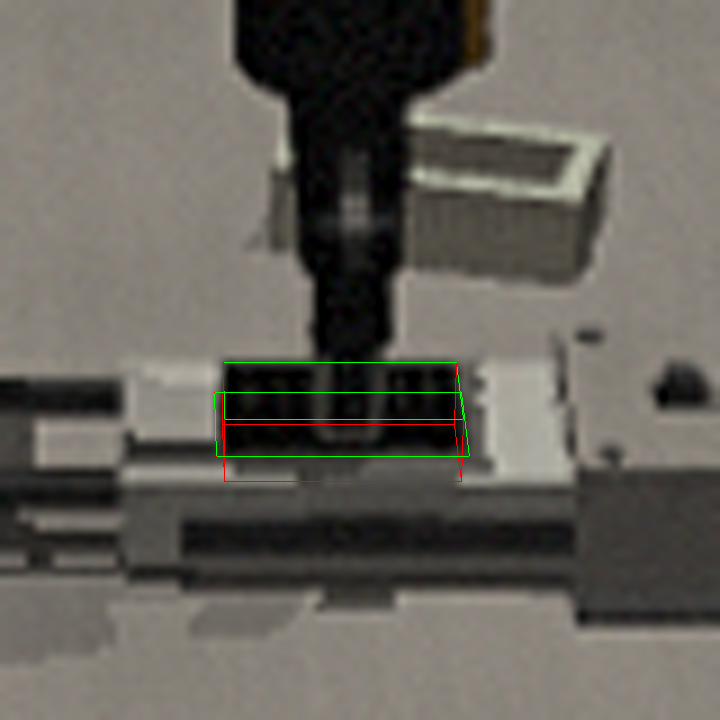

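The block is about 10 mm into the recess with no contact force, so I'll release it and lift.

Request:
{"name": "move_arm", "arguments": {"rows": [[[0, 0, 0], 0, 46], [[0, 0, 0], 0, 50], [[0, 0, 0], 0, 50], [[-10, 0, 0], 0, 50], [[-30, 0, 0], 0, 50], [[-60, 0, 0], 0, 0], [[-60, 0, 0], 0, 0], [[-60, 0, 0], 0, 0]]}}

```text
clock: 14.17
position: [0.5774, 0.0147, 0.0779]
ee_rot: [0.517, -0.49, 0.509, 0.483]
contact_force: [-0.8, 0.0, -0.8]
width: 0.0144
```

```bash
python3 -c "
from h import *
show()
im=snap('side','b8'); overlay(im,'side',[(575.6,15,-3.2,80,40,22,46),(575.3,15.4,-3.2,85,45,39.9,40)],310,190,40,'b8o',9)
"
```

```text
t14.17 tcp [577.4  14.7  77.9] jaw yaw 86.94 down [ 0.015  0.002 -1.   ] F [-0.8  0.  -0.8] M [ 0.01 -0.03  0.01] w 14.4 q6 [-0.1   0.36  1.7   0.    1.06 -1.62]
```

View pics/b8o.png

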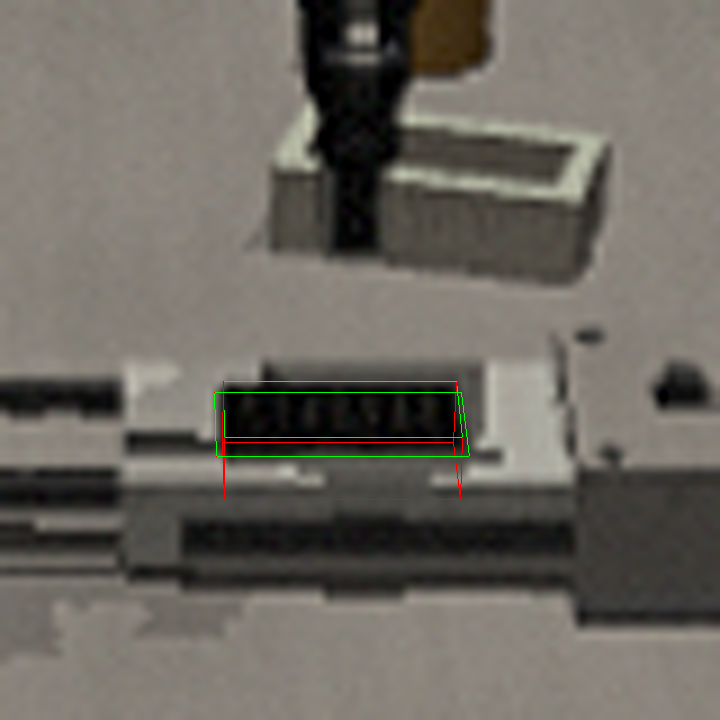

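Request:
{"name": "move_arm", "arguments": {"rows": [[[20, 0, 0], 0, 0], [[40, 1, 0.5], 0, 0], [[52, 2, 0.5], 0, 0], [[58, 2, 0.5], 0, 0], [[60, 2, 0.5], 0, 0], [[60, 2, 0.5], 0, 0]]}}

```text
clock: 14.72
position: [0.5739, 0.0156, 0.0156]
ee_rot: [0.516, -0.488, 0.51, 0.485]
contact_force: [-0.3, 0.3, -0.3]
width: 0.0001
```

Request:
{"name": "move_arm", "arguments": {"rows": [[[1, 0, 0], 0, 0], [[2, 0, 0], 0, 0], [[3, 0, 0], 0, 0], [[3, 0, 0], 0, 0]]}}

```text
clock: 15.05
position: [0.5749, 0.0155, 0.0136]
ee_rot: [0.517, -0.489, 0.51, 0.484]
contact_force: [-0.2, -0.1, 4.3]
width: 0.0001
```

Contact at TCP z of about 14 (4 N). I'll keep pressing.

Request:
{"name": "move_arm", "arguments": {"rows": [[[2, 0, 0], 0, 0], [[4, 0, 0], 0, 0], [[6, 0, 0], 0, 0], [[7, 0, 0], 0, 0], [[7, 0, 0], 0, 0]]}}

```text
clock: 15.47
position: [0.5768, 0.0154, 0.0092]
ee_rot: [0.518, -0.49, 0.509, 0.483]
contact_force: [-1.9, -0.3, 13.7]
width: 0.0001
```

Request:
{"name": "move_arm", "arguments": {"rows": [[[2, 0, 0], 0, 0], [[3, 0, 0], 0, 0], [[3, 0, 0], 0, 0]]}}

```text
clock: 15.72
position: [0.5788, 0.0152, 0.0092]
ee_rot: [0.519, -0.491, 0.508, 0.482]
contact_force: [-2.2, 0.1, 16.2]
width: 0.0004
```

Request:
{"name": "move_arm", "arguments": {"rows": [[[-5, 0, 0], 0, 0], [[-40, 0, 0], 0, 40], [[-80, 0, 0], 0, 65], [[-120, 0, 0], 0, 65], [[-150, 0, 0], 0, 65], [[-150, 0, 0], 0, 65], [[-150, 0, 0], 0, 65]]}}

```text
clock: 16.3
position: [0.5771, 0.015, 0.1615]
ee_rot: [0.52, -0.493, 0.506, 0.48]
contact_force: [-1.1, -0.2, -1.1]
width: 0.0651
```

```bash
python3 -c "
from h import *
show()
im=snap('side','b9'); overlay(im,'side',[(575.3,15.4,-3.2,85,45,39.9,40)],310,190,40,'b9o',9)
goal(479.3,-231.5,150,91.9)
"
```

```text
t16.30 tcp [577.1  15.  161.5] jaw yaw 86.94 down [ 0.026  0.001 -1.   ] F [-1.1 -0.2 -1.1] M [-0.02  0.08 -0.05] w 65.1 q6 [-0.1   0.29  1.59  0.    1.24 -1.62]
shift [   7.1   83.2 -251.4] turn -0.086 alt 3.055
```

View pics/b9o.png

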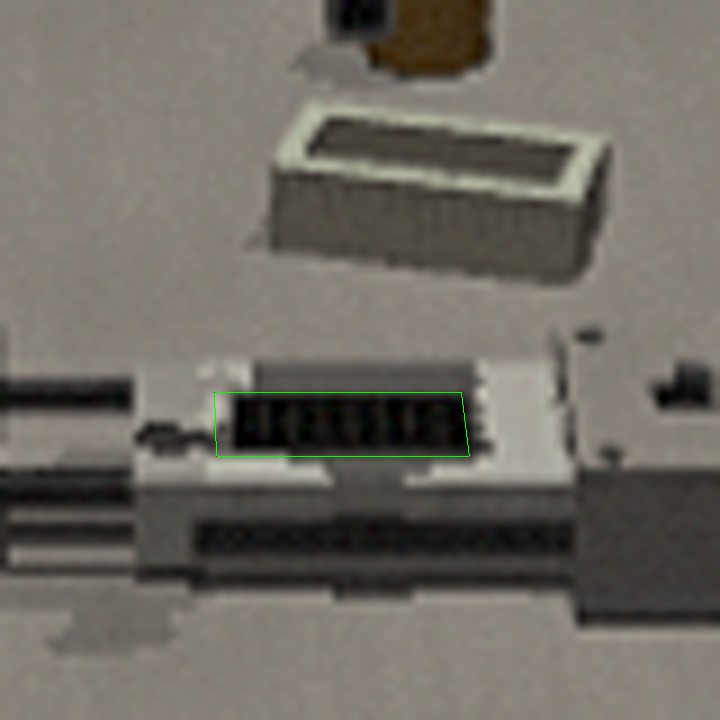

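Request:
{"name": "move_arm", "arguments": {"rows": [[[0, 14, -39], -0.086, 78], [[0, 27, -78], -0.086, 78], [[0, 40, -117], -0.086, 78], [[0, 53, -156], -0.086, 78], [[3, 66, -195], -0.086, 78], [[5, 78, -234], -0.086, 78], [[7, 83, -251], -0.086, 78], [[7, 83, -251], -0.086, 78]]}}

```text
clock: 17.02
position: [0.4767, -0.2342, 0.1474]
ee_rot: [-0.498, 0.511, -0.488, -0.503]
contact_force: [0.8, -0.0, -0.3]
width: 0.0778
```

```bash
cat >> h.py <<'E'
def px6(c,o,k=6): return (np.array(c)+.5)/k-.5+np.array(o)
E
python3 -c "
from h import *
im=snap('top','c4'); crop(im,255,200,45,'c4c',8)
show()
goal(479.3,-231.5,-18,91.9)
"
```

```text
t17.07 tcp [ 477.6 -231.9  147.7] jaw yaw 91.65 down [ 0.018  0.004 -1.   ] F [ 0.1  0.1 -0.3] M [-0.01  0.04 -0.01] w 77.9 q6 [-0.59  0.24  1.7   0.01  1.2  -2.2 ]
shift [ 1.657e+02  1.300e+00 -1.000e-01] turn -0.004 alt 3.137
```

View pics/c4c.png

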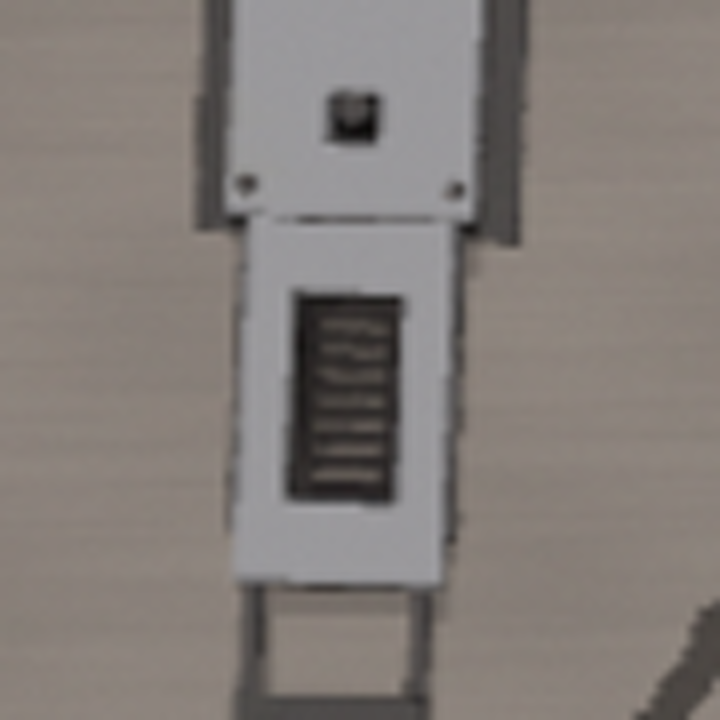

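```bash
python3 -c "
from h import *
r=fitrect('top',px6([(296,292),(408,295),(396,502),(284,500)],(210,155),8),85,45,40,[576,15,-3.3]);print(r[0],r[1])
# front edge
P=toplane('top',px6([(232,581),(441,585)],(210,155),8),.04)*1000;print(P)
"
```

```text
[578.86930886  14.55556077  -3.83667556] 0.31290685052491085
[[505.55135391  61.55414617  40.        ]
 [502.18608643 -22.35022705  40.        ]]
```

Request:
{"name": "move_arm", "arguments": {"rows": [[[40, 1, 0], 0, 78], [[80, 1, 0], 0, 78], [[110, 1, 0], 0, 78], [[135, 1, 0], 0, 78], [[150, 1, 0], 0, 78], [[160, 1, 0], 0, 78], [[165, 1, 0], 0, 78], [[165, 1, 0], 0, 78]]}}

```text
clock: 17.73
position: [0.4792, -0.2301, -0.0184]
ee_rot: [-0.498, 0.51, -0.487, -0.505]
contact_force: [-0.4, -0.9, 0.7]
width: 0.0776
```

Request:
{"name": "move_arm", "arguments": {"rows": [[[0, 0, 0], 0, 40], [[0, 0, 0], 0, 40], [[0, 0, 0], 0, 40], [[0, 0, 0], 0, 40], [[0, 0, 0], 0, 40], [[0, 0, 0], 0, 40]], "force": 45}}

```text
clock: 18.23
position: [0.48, -0.2304, -0.0174]
ee_rot: [-0.498, 0.511, -0.487, -0.504]
contact_force: [-0.2, 1.7, 6.7]
width: 0.0589
```

```bash
python3 -c "
from h import *
show()"
```

```text
t18.23 tcp [ 480.  -230.4  -17.4] jaw yaw 91.7 down [ 0.018  0.004 -1.   ] F [-0.2  1.7  6.7] M [0.07 0.04 0.05] w 58.9 q6 [-0.59  0.42  1.91  0.02  0.8  -2.2 ]
```

Request:
{"name": "move_arm", "arguments": {"rows": [[[-15, 0, 0], 0, 40], [[-45, 0, 0], 0, 40], [[-85, 0, 0], 0, 40], [[-120, 0, 0], 0, 40], [[-130, 0, 0], 0, 40]]}}

```text
clock: 18.65
position: [0.4803, -0.2329, 0.1179]
ee_rot: [-0.499, 0.514, -0.486, -0.5]
contact_force: [0.7, -0.3, -0.5]
width: 0.0587
```

```bash
python3 -c "
from h import *
show()
goal(564.7,15.9,110,86.7)"
```

```text
t18.65 tcp [ 480.3 -232.9  117.9] jaw yaw 91.68 down [ 0.026 -0.001 -1.   ] F [ 0.7 -0.3 -0.5] M [-0.08 -0.03  0.02] w 58.7 q6 [-0.59  0.26  1.74  0.02  1.11 -2.2 ]
shift [  9.8 -91.4 246.3] turn 0.087 alt -3.055
```

Request:
{"name": "move_arm", "arguments": {"rows": [[[0, -13, 35], 0.087, 40], [[0, -26, 70], 0.087, 40], [[0, -39, 105], 0.087, 40], [[0, -52, 140], 0.087, 40], [[0, -65, 175], 0.087, 40], [[0, -80, 215], 0.087, 40], [[0, -91, 246], 0.087, 40], [[0, -91, 246], 0.087, 40]]}}

```text
clock: 19.32
position: [0.5652, 0.0217, 0.1191]
ee_rot: [0.521, -0.492, 0.506, 0.481]
contact_force: [0.3, -0.5, -1.5]
width: 0.0593
```

Request:
{"name": "move_arm", "arguments": {"rows": [[[0, 0, 0], 0, 40], [[0, 0, 0], 0, 40]]}}

```text
clock: 19.48
position: [0.5644, 0.0222, 0.1182]
ee_rot: [0.52, -0.492, 0.506, 0.482]
contact_force: [-0.3, -0.0, 0.2]
width: 0.0592
```

```bash
python3 -c "
from h import *
show()
goal(564.7,15.9,50,86.7)
s,R=pose();p=s['position']*1000
im=snap('side','d1');overlay(im,'side',[(p[0]-.7,p[1],-3.2,120,60,p[2]+18,p[2]+54),(579,15,-3.3,150,84,0,40)],310,180,50,'d1o',7)"
```

```text
t19.48 tcp [564.4  22.2 118.2] jaw yaw 87.03 down [ 0.024  0.003 -1.   ] F [-0.3 -0.   0.2] M [-0.04  0.03  0.01] w 59.2 q6 [-0.09  0.31  1.68  0.01  1.13 -1.61]
shift [68.1  1.  -6.6] turn 0.006 alt -3.136
```

View pics/d1o.png

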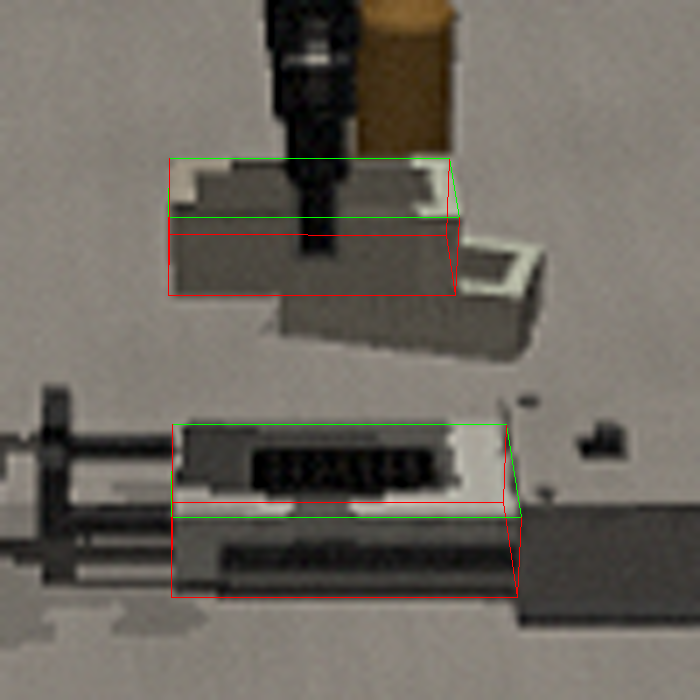

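Request:
{"name": "move_arm", "arguments": {"rows": [[[15, 0, -6.6], 0, 40], [[35, 0, -6.6], 0, 40], [[55, 0, -6.6], 0, 40], [[75, 0, -6.6], 0, 40], [[85, 0, -6.6], 0, 40], [[90, 0, -6.6], 0, 40], [[90, 0, -6.6], 0, 40]]}}

```text
clock: 20.12
position: [0.5654, 0.0141, 0.0274]
ee_rot: [0.52, -0.491, 0.507, 0.481]
contact_force: [-0.3, -0.5, -0.5]
width: 0.0588
```

```bash
python3 -c "
from h import *
show()
goal(564.7,15.9,23,86.7)"
```

```text
t20.12 tcp [565.4  14.1  27.4] jaw yaw 86.89 down [ 0.022  0.003 -1.   ] F [-0.3 -0.5 -0.5] M [ 0.    0.08 -0.06] w 58.8 q6 [-0.1   0.4   1.79  0.01  0.93 -1.62]
shift [4.4 0.9 1.8] turn 0.003 alt -3.138
```

Request:
{"name": "move_arm", "arguments": {"rows": [[[2, 1, 1.5], 0, 40], [[4, 1, 1.5], 0, 40], [[5, 1, 1.5], 0, 40], [[5, 1, 1.5], 0, 40]]}}

```text
clock: 20.45
position: [0.5651, 0.0156, 0.023]
ee_rot: [0.52, -0.491, 0.507, 0.481]
contact_force: [-0.5, 0.0, -1.4]
width: 0.0591
```

```bash
python3 -c "
from h import *
show()"
```

```text
t20.45 tcp [565.1  15.6  23. ] jaw yaw 86.9 down [ 0.024  0.002 -1.   ] F [-0.5  0.  -1.4] M [-0.06  0.04 -0.  ] w 59.1 q6 [-0.1   0.4   1.8   0.01  0.91 -1.62]
```

Request:
{"name": "move_arm", "arguments": {"rows": [[[1.5, 0, 0], 0, 40], [[1.5, 0, 0], 0, 40], [[1, 0, 0], 0, 72], [[1, 0, 0], 0, 74], [[0, 0, 0], 0, 74], [[-20, 0, 0], 0, 74], [[-60, 0, 0], 0, 74], [[-100, 0, 0], 0, 74]]}}

```text
clock: 21.12
position: [0.5612, 0.0155, 0.1226]
ee_rot: [0.519, -0.49, 0.508, 0.482]
contact_force: [0.9, -0.2, 0.6]
width: 0.0736
```

Request:
{"name": "move_arm", "arguments": {"rows": [[[-30, 0, 0], 0, 74], [[-30, 0, 0], 0, 74]]}}

```text
clock: 21.28
position: [0.5652, 0.0151, 0.1596]
ee_rot: [0.522, -0.494, 0.504, 0.479]
contact_force: [1.0, -0.8, -1.0]
width: 0.0741
```

```bash
python3 -c "
from h import *
show()
im=snap('side','d2');overlay(im,'side',[(564.6,15.9,-3.2,120,60,40,76),(579,15,-3.3,150,84,0,40)],310,180,50,'d2o',7)
goal(632.1,232.6,140,71.5)"
```

```text
t21.28 tcp [565.2  15.1 159.6] jaw yaw 86.91 down [ 0.033  0.002 -0.999] F [ 1.  -0.8 -1. ] M [ 0.02 -0.01  0.02] w 74.1 q6 [-0.1   0.27  1.62  0.01  1.22 -1.62]
shift [ 18.9 -56.4 220.7] turn 0.269 alt -2.873
```

View pics/d2o.png

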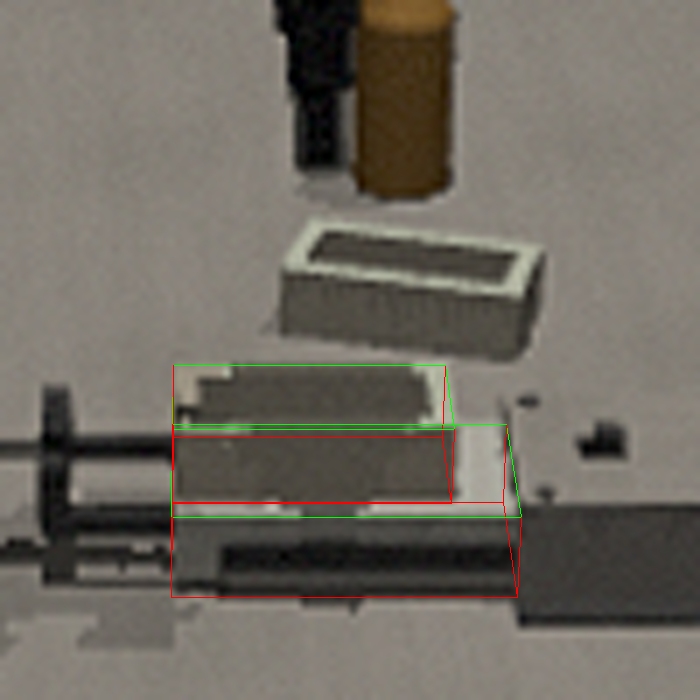

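Request:
{"name": "move_arm", "arguments": {"rows": [[[0, -9, 36], 0.12, 78], [[5, -18, 73], 0.24, 78], [[5, -28, 110], 0.269, 78], [[5, -37, 147], 0.269, 78], [[10, -46, 184], 0.269, 78], [[15, -56, 221], 0.269, 78], [[15, -56, 221], 0.269, 78], [[15, -56, 221], 0.269, 78]]}}

```text
clock: 22.0
position: [0.6306, 0.2346, 0.1411]
ee_rot: [0.58, -0.419, 0.566, 0.409]
contact_force: [0.2, -0.4, -0.2]
width: 0.0779
```

```bash
python3 -c "
from h import *
show()
im=snap('side','d3');overlay(im,'side',[(632.1,232.6,-18.5,120,60,0,36)],325,160,50,'d3o',7)
goal(632.1,232.6,-18,71.5)"
```

```text
t22.00 tcp [630.6 234.6 141.1] jaw yaw 71.69 down [ 0.024  0.001 -1.   ] F [ 0.2 -0.4 -0.2] M [-0.02  0.05 -0.02] w 77.9 q6 [ 0.26  0.44  1.4  -0.01  1.28 -0.99]
shift [159.7   2.   -1.2] turn 0.002 alt -3.14
```

View pics/d3o.png

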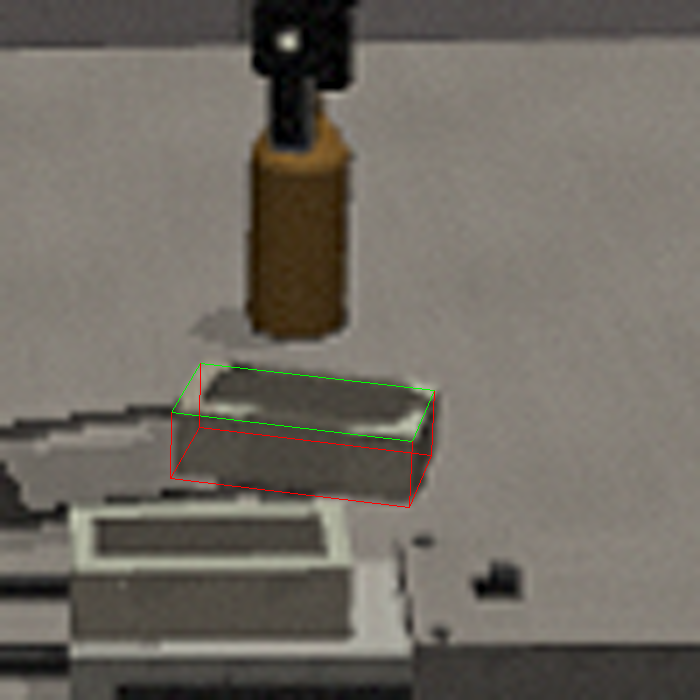

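Request:
{"name": "move_arm", "arguments": {"rows": [[[40, 1, -1], 0, 78], [[80, 2, -1], 0, 78], [[110, 2, -1], 0, 78], [[130, 2, -1], 0, 78], [[145, 2, -1], 0, 78], [[154, 2, -1], 0, 78], [[159, 2, -1], 0, 78], [[159, 2, -1], 0, 78]]}}

```text
clock: 22.72
position: [0.6315, 0.2315, -0.018]
ee_rot: [0.58, -0.418, 0.567, 0.408]
contact_force: [0.8, 0.3, 0.5]
width: 0.0783
```

Request:
{"name": "move_arm", "arguments": {"rows": [[[0, 0, 0], 0, 40], [[0, 0, 0], 0, 40], [[0, 0, 0], 0, 40], [[0, 0, 0], 0, 40], [[0, 0, 0], 0, 40], [[0, 0, 0], 0, 40]]}}

```text
clock: 23.22
position: [0.6327, 0.2316, -0.0163]
ee_rot: [0.581, -0.419, 0.566, 0.408]
contact_force: [-0.7, -1.3, 6.3]
width: 0.0589
```

```bash
python3 -c "
from h import *
show()"
```

```text
t23.22 tcp [632.7 231.6 -16.3] jaw yaw 71.54 down [ 0.026  0.    -1.   ] F [-0.7 -1.3  6.3] M [-0.09  0.04 -0.04] w 58.9 q6 [ 0.25  0.58  1.58 -0.01  0.95 -0.99]
```

Request:
{"name": "move_arm", "arguments": {"rows": [[[-15, 0, 0], 0, 40], [[-45, 0, 0], 0, 40], [[-85, 0, 0], 0, 40], [[-125, 0, 0], 0, 40], [[-160, 0, 0], 0, 40], [[-165, 0, 0], 0, 40]]}}

```text
clock: 23.72
position: [0.6322, 0.2328, 0.1566]
ee_rot: [0.585, -0.42, 0.562, 0.406]
contact_force: [0.5, -0.3, -0.9]
width: 0.0589
```

```bash
python3 -c "
from h import *
show()
goal(594.5,14.1,140,86.7)"
```

```text
t23.72 tcp [632.2 232.8 156.6] jaw yaw 71.57 down [ 0.038  0.003 -0.999] F [ 0.5 -0.3 -0.9] M [0.03 0.02 0.04] w 58.9 q6 [ 0.25  0.43  1.38 -0.01  1.29 -0.99]
shift [  14.4  -32.9 -219.6] turn -0.264 alt 2.877
```

Request:
{"name": "move_arm", "arguments": {"rows": [[[0, -5, -37], -0.12, 40], [[0, -11, -73], -0.24, 40], [[5, -17, -110], -0.264, 40], [[5, -22, -147], -0.264, 40], [[5, -28, -184], -0.264, 40], [[8, -33, -220], -0.264, 40], [[8, -33, -220], -0.264, 40], [[8, -33, -220], -0.264, 40]]}}

```text
clock: 24.38
position: [0.593, 0.012, 0.1454]
ee_rot: [0.525, -0.492, 0.505, 0.476]
contact_force: [0.0, 1.4, -1.3]
width: 0.0589
```

Request:
{"name": "move_arm", "arguments": {"rows": [[[0, 0, 0], 0, 40], [[0, 0, 0], 0, 40], [[0, 0, 0], 0, 40]]}}

```text
clock: 24.63
position: [0.593, 0.0133, 0.1451]
ee_rot: [0.525, -0.492, 0.505, 0.477]
contact_force: [0.7, 0.5, -2.1]
width: 0.0589
```

```bash
python3 -c "
from h import *
show()
goal(594.5,14.1,70,86.7)
s,R=pose();p=s['position']*1000
im=snap('side','d4');overlay(im,'side',[(p[0]-.6,p[1],-3.2,120,60,p[2]+16.5,p[2]+52.5),(564.6,15.9,-3.2,120,60,40,76),(579,15,-3.3,150,84,0,40)],310,180,50,'d4o',7)"
```

```text
t24.63 tcp [593.   13.3 145.1] jaw yaw 86.57 down [ 0.036  0.004 -0.999] F [ 0.7  0.5 -2.1] M [-0.02 -0.01  0.03] w 58.9 q6 [-0.1   0.32  1.59  0.01  1.2  -1.61]
shift [75.2  1.2  0.4] turn -0.002 alt 3.139
```

View pics/d4o.png

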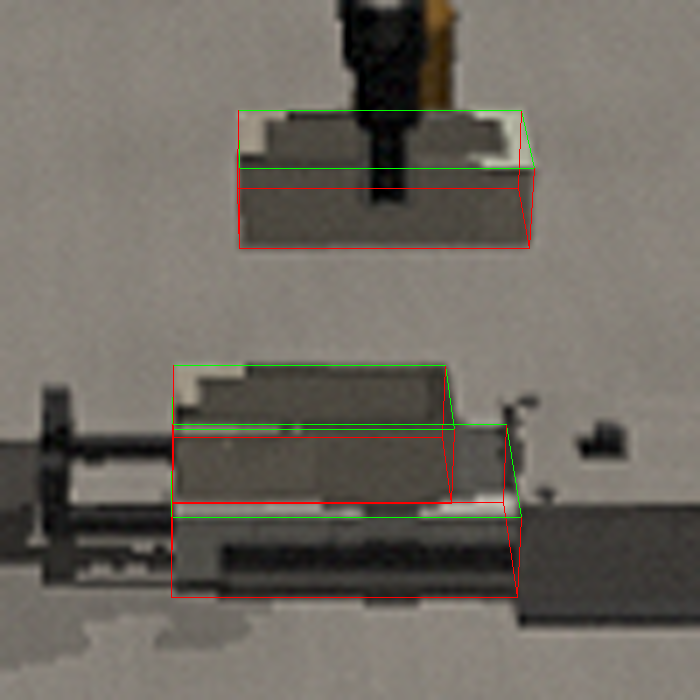

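Request:
{"name": "move_arm", "arguments": {"rows": [[[20, 0, 0.4], 0, 40], [[40, 1, 0.4], 0, 40], [[55, 1, 0.4], 0, 40], [[68, 1, 0.4], 0, 40], [[76, 1, 0.4], 0, 40], [[80, 1, 0.4], 0, 40], [[80, 1, 0.4], 0, 40]]}}

```text
clock: 25.27
position: [0.5947, 0.0147, 0.0645]
ee_rot: [0.524, -0.492, 0.505, 0.478]
contact_force: [0.1, 0.4, -1.4]
width: 0.0591
```

Request:
{"name": "move_arm", "arguments": {"rows": [[[2, 0, 0], 0, 40], [[4, 0, 0], 0, 40], [[5, 0, 0], 0, 40], [[5, 0, 0], 0, 40]]}}

```text
clock: 25.6
position: [0.5955, 0.0148, 0.0602]
ee_rot: [0.525, -0.493, 0.504, 0.477]
contact_force: [0.5, 0.4, 1.1]
width: 0.0588
```

```bash
python3 -c "
from h import *
show()
goal(594.5,14.1,60,86.7)"
```

```text
t25.60 tcp [595.5  14.8  60.2] jaw yaw 86.62 down [ 0.036  0.004 -0.999] F [0.5 0.4 1.1] M [ 0.07  0.1  -0.05] w 58.8 q6 [-0.1   0.4   1.7   0.01  1.01 -1.61]
shift [ 0.2  0.9 -0.7] turn -0.001 alt 3.14
```

Request:
{"name": "move_arm", "arguments": {"rows": [[[1, 0, 0], 0, 40], [[1, 0, 0], 0, 40], [[0, 0, 0], 0, 72], [[0, 0, 0], 0, 74], [[0, 0, 0], 0, 74], [[-20, 0, 0], 0, 74], [[-60, 0, 0], 0, 74], [[-90, 0, 0], 0, 74]]}}

```text
clock: 26.27
position: [0.5921, 0.0143, 0.1512]
ee_rot: [0.525, -0.492, 0.504, 0.477]
contact_force: [1.7, 0.0, 0.9]
width: 0.074
```

Request:
{"name": "move_arm", "arguments": {"rows": [[[-20, 0, 0], 0, 74], [[-20, 0, 0], 0, 74], [[-20, 0, 0], 0, 74], [[-20, 0, 0], 0, 74]]}}

```text
clock: 26.6
position: [0.5906, 0.0143, 0.1702]
ee_rot: [0.524, -0.492, 0.505, 0.478]
contact_force: [0.0, -0.8, -0.4]
width: 0.0738
```

```bash
python3 -c "
from h import *
show()
im=snap('side','d5');overlay(im,'side',[(594,14.1,-3.2,120,60,76,112),(564.6,15.9,-3.2,120,60,40,76),(579,15,-3.3,150,84,0,40),(501.7,-391.6,16.3,120,60,0,36)],310,180,50,'d5o',7)
overlay(im,'side',[(501.7,-391.6,16.3,120,60,0,36)],290,290,40,'d5p',7)
goal(501.7,-391.6,150,-73.7)"
```

```text
t26.60 tcp [590.6  14.3 170.2] jaw yaw 86.61 down [ 0.033  0.004 -0.999] F [ 0.  -0.8 -0.4] M [0.01 0.02 0.01] w 73.8 q6 [-0.1   0.3   1.55  0.01  1.26 -1.61]
shift [  14.9   64.9 -410.5] turn -0.344 alt 2.798
```

View pics/d5o.png

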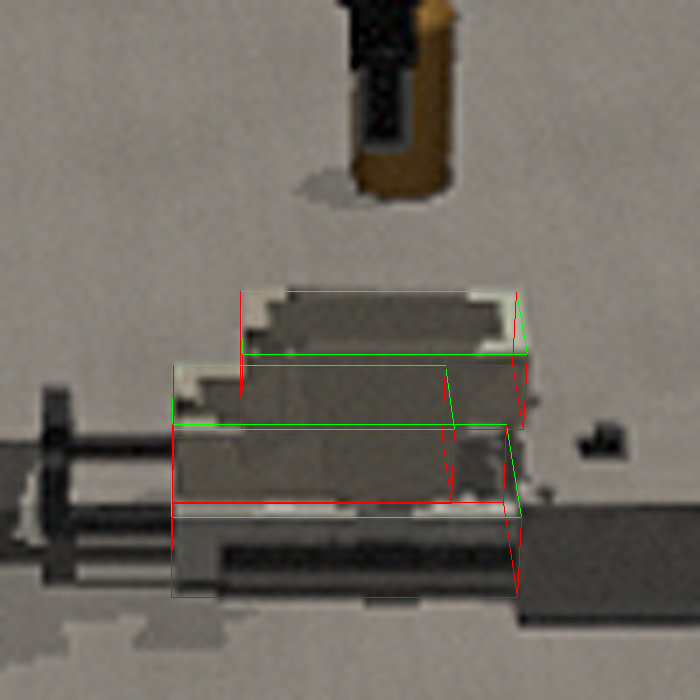

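View pics/d5p.png

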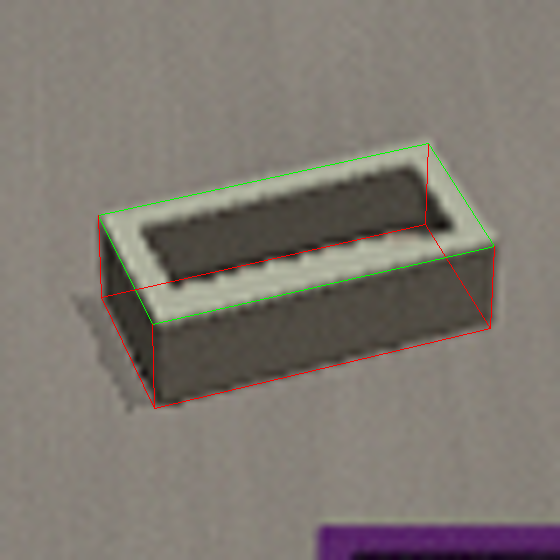

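Request:
{"name": "move_arm", "arguments": {"rows": [[[0, 6, -40], 0.124, 78], [[0, 12, -80], 0.248, 78], [[0, 18, -120], 0.372, 78], [[0, 24, -160], 0.496, 78], [[0, 30, -200], 0.62, 78], [[0, 36, -240], 0.744, 78], [[0, 42, -280], 0.868, 78], [[0, 48, -320], 0.992, 78]]}}

```text
clock: 27.32
position: [0.5218, -0.3034, 0.1639]
ee_rot: [0.694, -0.18, 0.673, 0.179]
contact_force: [1.4, 0.2, -0.4]
width: 0.0783
```

```bash
python3 -c "
from h import *
show()
goal(501.7,-391.6,150,-73.7)"
```

```text
t27.32 tcp [ 521.8 -303.4  163.9] jaw yaw 29.42 down [ 0.029  0.007 -1.   ] F [ 1.4  0.2 -0.4] M [ 0.05 -0.03  0.02] w 78.3 q6 [-0.66  0.33  1.52  0.02  1.27 -1.18]
shift [ 12.7 -66.8 -61.2] turn -1.342 alt 1.8
```

Request:
{"name": "move_arm", "arguments": {"rows": [[[0, -20, -15], 0.124, 78], [[0, -40, -35], 0.248, 78], [[0, -60, -50], 0.372, 78], [[0, -67, -61], 0.496, 78], [[0, -67, -61], 0.62, 78], [[0, -67, -61], 0.744, 78], [[0, -67, -61], 0.868, 78], [[0, -67, -61], 0.992, 78]]}}

```text
clock: 27.98
position: [0.5006, -0.3913, 0.1603]
ee_rot: [0.695, 0.176, 0.678, -0.164]
contact_force: [-1.0, -0.0, 0.6]
width: 0.0781
```

Request:
{"name": "move_arm", "arguments": {"rows": [[[0, 0, 0], 0.124, 78], [[0, 0, 0], 0.248, 78], [[0, 0, 0], 0.372, 78], [[0, 0, 0], 0.496, 78], [[0, 0, 0], 0.62, 78], [[0, 0, 0], 0.744, 78], [[0, 0, 0], 0.8, 78], [[0, 0, 0], 0.8, 78]]}}

```text
clock: 28.65
position: [0.4998, -0.3905, 0.158]
ee_rot: [0.57, 0.433, 0.562, -0.416]
contact_force: [-0.3, -0.8, 0.1]
width: 0.0777
```

```bash
python3 -c "
from h import *
show()
goal(501.7,-391.6,-18,-73.7)"
```

```text
t28.65 tcp [ 499.8 -390.5  158. ] jaw yaw -73.7 down [ 0.023  0.013 -1.   ] F [-0.3 -0.8  0.1] M [0.03 0.01 0.03] w 77.7 q6 [-0.79  0.38  1.45  0.03  1.3   0.49]
shift [176.   -3.1   2.6] turn -0.0 alt 3.142
```

Request:
{"name": "move_arm", "arguments": {"rows": [[[40, -1, 1], 0, 78], [[80, -2, 2], 0, 78], [[115, -3, 2.5], 0, 78], [[140, -3, 2.5], 0, 78], [[157, -3, 2.5], 0, 78], [[168, -3, 2.5], 0, 78], [[175, -3, 2.5], 0, 78], [[175, -3, 2.5], 0, 78]]}}

```text
clock: 29.32
position: [0.501, -0.3908, -0.0188]
ee_rot: [0.569, 0.433, 0.563, -0.415]
contact_force: [0.3, 0.0, -0.4]
width: 0.0781
```

Request:
{"name": "move_arm", "arguments": {"rows": [[[0, 0, 0], 0, 40], [[0, 0, 0], 0, 40], [[0, 0, 0], 0, 40], [[0, 0, 0], 0, 40], [[0, 0, 0], 0, 40], [[0, 0, 0], 0, 40]]}}

```text
clock: 29.82
position: [0.5015, -0.3913, -0.0177]
ee_rot: [0.569, 0.432, 0.562, -0.415]
contact_force: [0.1, 0.2, 4.4]
width: 0.059
```

```bash
python3 -c "
from h import *
show()"
```

```text
t29.82 tcp [ 501.5 -391.3  -17.7] jaw yaw -73.66 down [ 0.023  0.013 -1.   ] F [0.1 0.2 4.4] M [0.07 0.04 0.02] w 59.0 q6 [-0.79  0.54  1.66  0.03  0.93  0.48]
```

Request:
{"name": "move_arm", "arguments": {"rows": [[[-15, 0, 0], 0, 40], [[-45, 0, 0], 0, 40], [[-85, 0, 0], 0, 40], [[-125, 0, 0], 0, 40], [[-165, 0, 0], 0, 40], [[-175, 0, 0], 0, 40], [[-175, 0, 0], 0, 40], [[-175, 0, 0], 0, 40]]}}

```text
clock: 30.48
position: [0.4972, -0.3933, 0.1569]
ee_rot: [0.569, 0.432, 0.562, -0.415]
contact_force: [-0.2, 0.2, -1.2]
width: 0.0591
```

```bash
python3 -c "
from h import *
show()
goal(564.5,15.9,155,-93.3)"
```

```text
t30.48 tcp [ 497.2 -393.3  156.9] jaw yaw -73.66 down [ 0.022  0.014 -1.   ] F [-0.2  0.2 -1.2] M [-0.02  0.03 -0.01] w 59.1 q6 [-0.8   0.38  1.45  0.03  1.3   0.48]
shift [   9.   179.6 -373.7] turn 0.343 alt -2.799
```

Request:
{"name": "move_arm", "arguments": {"rows": [[[0, 16, -34], 0.12, 40], [[0, 32, -68], 0.24, 40], [[2, 48, -102], 0.343, 40], [[3, 64, -136], 0.343, 40], [[4, 81, -170], 0.343, 40], [[5, 98, -205], 0.343, 40], [[6, 114, -240], 0.343, 40], [[7, 130, -272], 0.343, 40]]}}

```text
clock: 31.15
position: [0.5431, -0.0927, 0.1517]
ee_rot: [0.485, 0.522, 0.486, -0.506]
contact_force: [0.1, 0.1, -1.5]
width: 0.059
```

```bash
python3 -c "
from h import *
show()
goal(564.5,15.9,152,-93.3)"
```

```text
t31.15 tcp [543.1 -92.7 151.7] jaw yaw -93.31 down [ 0.016  0.016 -1.   ] F [ 0.1  0.1 -1.5] M [ 0.   -0.05 -0.01] w 59.0 q6 [-0.31  0.26  1.65  0.02  1.22  1.31]
shift [   1.8   15.1 -109.7] turn -0.0 alt 3.141
```

Request:
{"name": "move_arm", "arguments": {"rows": [[[0, 5, -30], 0, 40], [[0, 9, -60], 0, 40], [[0, 13, -90], 0, 40], [[0, 15, -108], 0, 40], [[0, 15, -110], 0, 40], [[0, 15, -110], 0, 40], [[0, 15, -110], 0, 40]]}}

```text
clock: 31.73
position: [0.563, 0.0158, 0.1518]
ee_rot: [0.484, 0.521, 0.487, -0.507]
contact_force: [0.6, 0.6, -1.4]
width: 0.0593
```

```bash
python3 -c "
from h import *
show()
goal(564.5,15.9,100,-93.3)
s,R=pose();p=s['position']*1000
im=snap('side','e1');overlay(im,'side',[(p[0],p[1],-3.2,120,60,p[2]+17.7,p[2]+53.7),(594,14.1,-3.2,120,60,76,112),(564.6,15.9,-3.2,120,60,40,76),(579,15,-3.3,150,84,0,40)],310,170,50,'e1o',7)"
```

```text
t31.73 tcp [563.   15.8 151.8] jaw yaw -93.28 down [ 0.012  0.016 -1.   ] F [ 0.6  0.6 -1.4] M [-0.02  0.03 -0.05] w 59.3 q6 [-0.11  0.28  1.62  0.02  1.23  1.51]
shift [51.8  0.9  0.6] turn 0.0 alt -3.141
```

View pics/e1o.png

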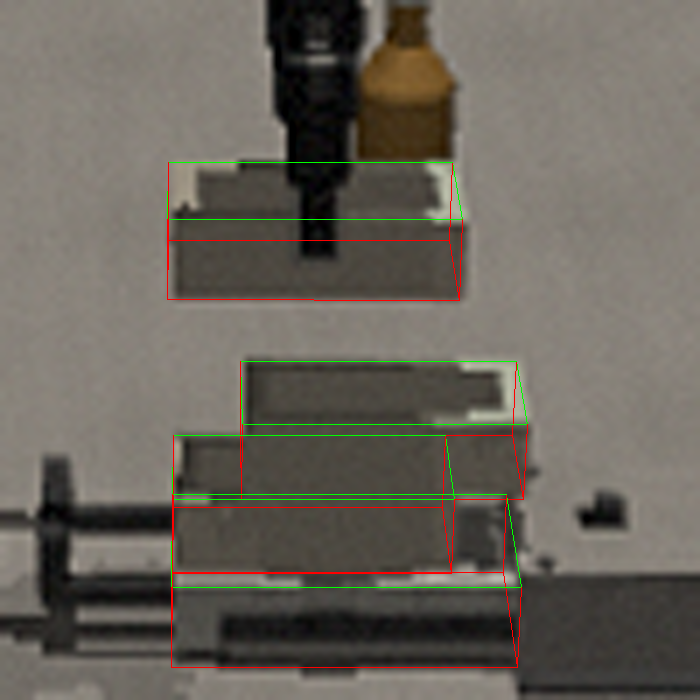

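Request:
{"name": "move_arm", "arguments": {"rows": [[[15, 0, 0.5], 0, 40], [[28, 0, 0.5], 0, 40], [[40, 0, 0.5], 0, 40], [[48, 0, 0.5], 0, 40], [[52, 0, 0.5], 0, 40], [[54, 0, 0.5], 0, 40], [[55, 0, 0.5], 0, 40], [[55, 0, 0.5], 0, 40]]}}

```text
clock: 32.45
position: [0.5643, 0.0154, 0.0975]
ee_rot: [0.484, 0.522, 0.486, -0.507]
contact_force: [1.1, 0.2, -1.5]
width: 0.0587
```

```bash
python3 -c "
from h import *
show()
goal(564,15.9,95,-93.3)"
```

```text
t32.45 tcp [564.3  15.4  97.5] jaw yaw -93.36 down [ 0.013  0.015 -1.   ] F [ 1.1  0.2 -1.5] M [-0.05  0.02  0.02] w 58.7 q6 [-0.11  0.33  1.7   0.02  1.1   1.51]
shift [ 2.5 -0.4 -0.5] turn -0.001 alt 3.141
```

Request:
{"name": "move_arm", "arguments": {"rows": [[[1, 0, 0], 0, 40], [[2, 0, 0], 0, 40], [[3, 0, 0], 0, 40], [[3, 0, 0], 0, 40]]}}

```text
clock: 32.78
position: [0.5647, 0.0154, 0.0949]
ee_rot: [0.485, 0.522, 0.486, -0.507]
contact_force: [-0.2, 0.1, 1.2]
width: 0.0592
```

Light contact. I'll release and lift.

Request:
{"name": "move_arm", "arguments": {"rows": [[[0.5, 0, 0], 0, 40], [[0, 0, 0], 0, 72], [[0, 0, 0], 0, 74], [[0, 0, 0], 0, 74], [[-20, 0, 0], 0, 74], [[-50, 0, 0], 0, 74], [[-80, 0, 0], 0, 74], [[-100, 0, 0], 0, 74]]}}

```text
clock: 33.45
position: [0.5642, 0.0138, 0.1976]
ee_rot: [0.486, 0.523, 0.485, -0.506]
contact_force: [1.3, 0.3, 0.9]
width: 0.0736
```

Request:
{"name": "move_arm", "arguments": {"rows": [[[-20, 40, 0], 0, 74], [[-20, 80, 0], 0, 74], [[-20, 120, 0], 0, 74], [[-20, 160, 0], 0, 74], [[-20, 200, 0], 0, 74], [[-20, 200, 0], 0, 74]]}}

```text
clock: 33.95
position: [0.7707, 0.0008, 0.216]
ee_rot: [0.486, 0.523, 0.484, -0.506]
contact_force: [1.1, -0.1, -1.5]
width: 0.074
```

```bash
python3 -c "
from h import *
show()
B=[(564.4,15.7,-3.2,120,60,112,148),(594,14.1,-3.2,120,60,76,112),(564.6,15.9,-3.2,120,60,40,76),(579,15,-3.3,150,84,0,40)]
im=snap('side','e2');overlay(im,'side',B,310,180,50,'e2o',7)
im=snap('top','e3');overlay(im,'top',B,255,190,50,'e3o',7)"
```

```text
t33.95 tcp [770.7   0.8 216. ] jaw yaw -93.37 down [ 0.02   0.015 -1.   ] F [ 1.1 -0.1 -1.5] M [-0.06 -0.03 -0.01] w 74.0 q6 [-0.1   0.57  1.    0.02  1.56  1.53]
```

View pics/e2o.png

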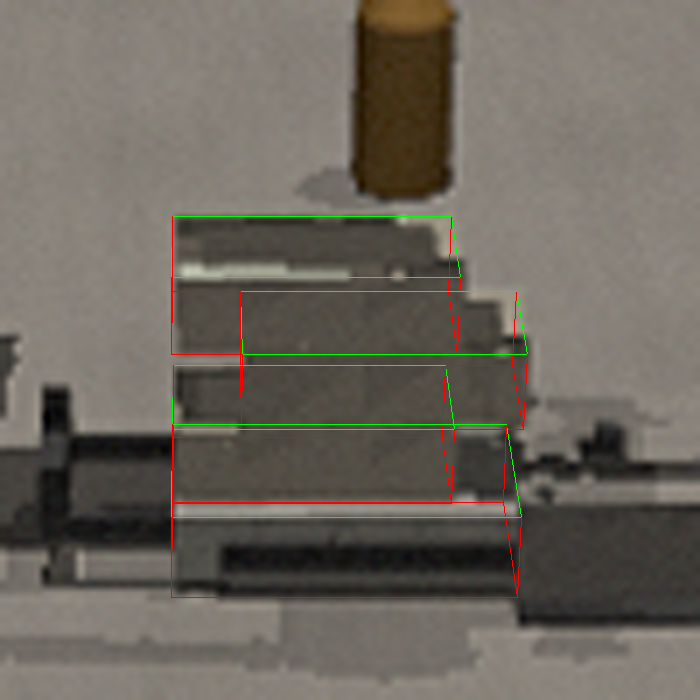

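View pics/e3o.png

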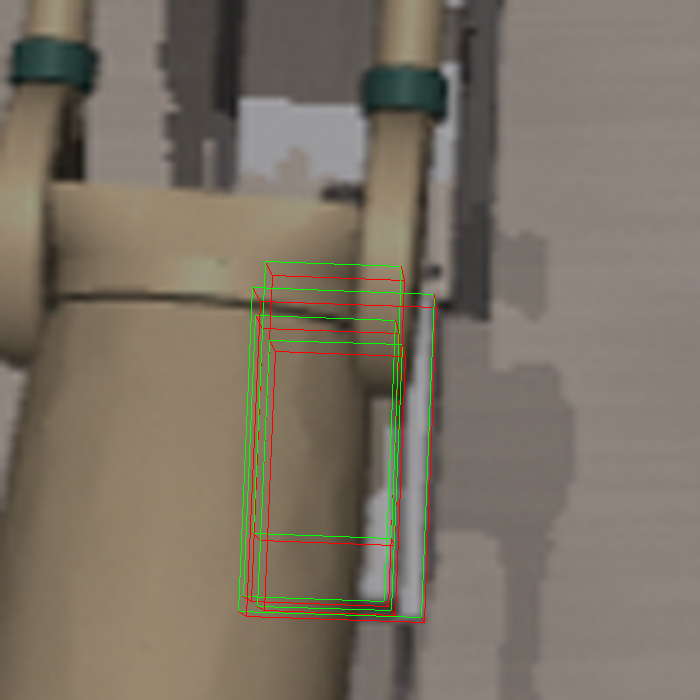

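View pics/e3.png

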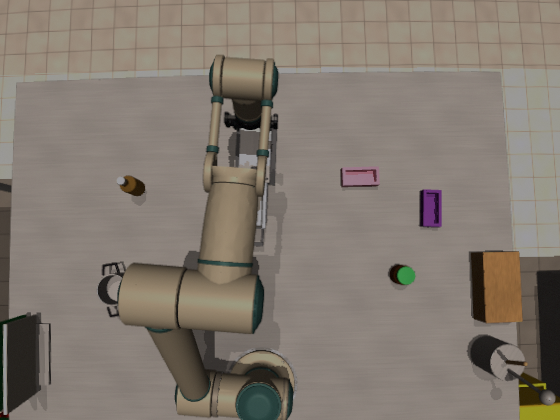

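View pics/e2.png

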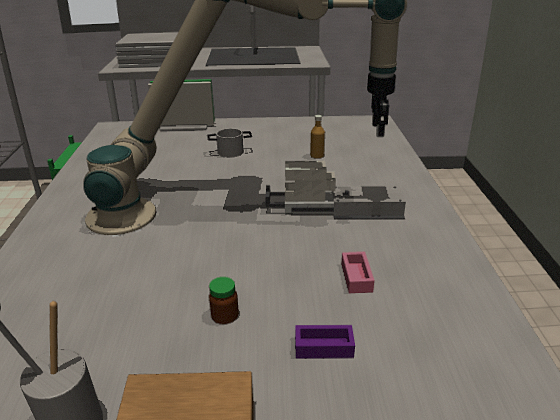

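Request:
{"name": "move_arm", "arguments": {"rows": [[[-20, 0, 41], 0, 74], [[-20, 0, 82], 0, 74], [[-20, -20, 123], 0, 74], [[-20, -50, 164], 0, 74], [[-20, -80, 200], 0, 74], [[-20, -110, 235], 0, 74], [[-20, -140, 265], 0, 74], [[-20, -160, 300], 0, 74]]}}

```text
clock: 34.72
position: [0.5974, -0.2699, 0.2327]
ee_rot: [0.484, 0.522, 0.486, -0.507]
contact_force: [0.1, -0.3, -0.4]
width: 0.074
```

Request:
{"name": "move_arm", "arguments": {"rows": [[[0, 0, 0], 0, 74], [[0, 0, 0], 0, 74]]}}

```text
clock: 34.88
position: [0.5943, -0.2709, 0.2343]
ee_rot: [0.484, 0.523, 0.485, -0.508]
contact_force: [1.2, 1.0, -0.3]
width: 0.0744
```

```bash
python3 -c "
from h import *
show()
B=[(564.4,15.7,-3.2,120,60,112,148),(594,14.1,-3.2,120,60,76,112),(564.6,15.9,-3.2,120,60,40,76),(579,15,-3.3,150,84,0,40)]
im=snap('top','e4');overlay(im,'top',B,255,190,50,'e4o',7)"
```

```text
t34.88 tcp [ 594.3 -270.9  234.3] jaw yaw -93.55 down [ 0.014  0.015 -1.   ] F [ 1.2  1.  -0.3] M [-0.    0.01 -0.06] w 74.4 q6 [-0.55  0.38  1.27  0.02  1.49  1.08]
```

View pics/e4o.png

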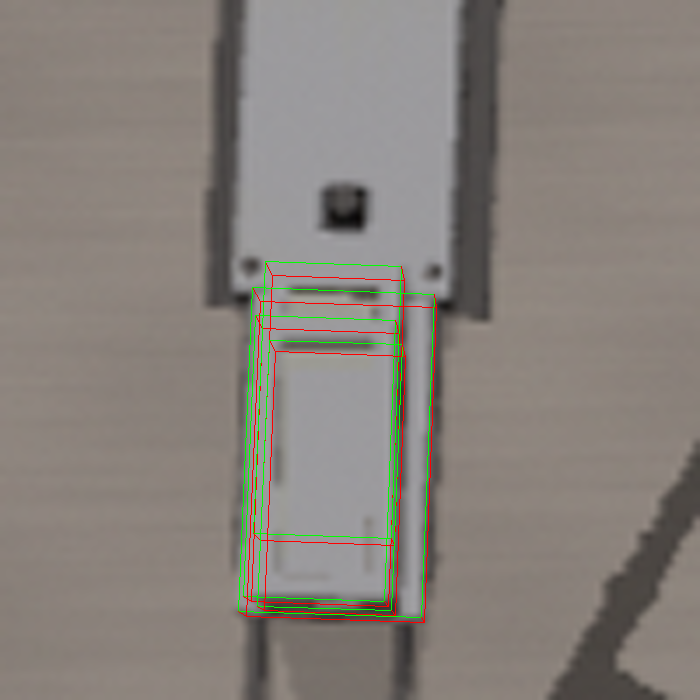

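View pics/e4.png

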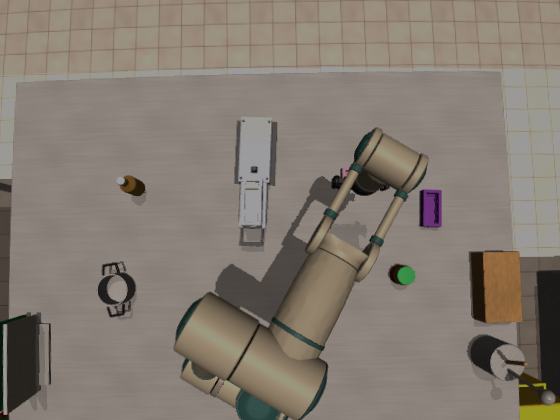

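```bash
python3 -c "
from h import *
show(); print(manip.sign_off())"
```

```text
t34.93 tcp [ 595.9 -269.7  234.2] jaw yaw -93.43 down [ 0.015  0.016 -1.   ] F [0.4 0.1 0.1] M [-0.   -0.03 -0.  ] w 74.2 q6 [-0.54  0.38  1.27  0.02  1.49  1.08]
the job is handed in; nothing more can be done
None
```

The job is done and handed in at about 35 s; no verdict is reported. I pulled the shelf out until its lock button clicked up. I then pressed the drain block down until it bottomed at about 16 N and piled all three white trays in the stagger you asked for.

**Last checks**
- **Pile:** the top and side pictures match the planned poses to within about 1–2 mm. The trays sit about 15 mm to either side of the recess centre, alternating bar, housing, bar, and are centred on the shelf.
- **Lock button:** the pin still shows above the roof.
- **Bystanders:** the bottle, jar and pot stand where they were.
- **Arm:** it is clear of everything.

**What disagreed or could not be checked**
- **Fingertips:** they sit about 30 mm short of the reported TCP. My first grip closed just above the bar without touching it, and I corrected for the offset after that.
- **Shelf:** pressing the block pushed the shelf back in by about 3–4 mm, to where I expect the lock holds it, about 0.146–0.148. I did not read the joint value directly.
- **Block:** once the trays were on, I could no longer see whether it was flush. I judged it from about 6 mm of travel, the hard stop and a picture taken before the trays went on.
- **Typing slip:** a wrong turn value in one move yawed the open fingers a few degrees around the bar, with no contact.

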